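Hang the cup caddy on the louvered rail and slide it up to the sprung stop

TASK

Pick up the white cup caddy by its grey handle, lift its back lip over the top louver of the steel rail stand and lower it until the lip has caught and the caddy hangs fully home. Then, with it hanging on the louver, slide it along gently until it has pushed the red sprung stop in by a few millimetres, and let go so that it stays hanging there with the stop still slightly pressed in. Never push the stop in all the way or force the caddy against the stand, and leave the soap bottle, the cup stack and the tumbler alone.

Things in the scene. Friction and masses are not known exactly. Their poses are not given: they have to be found in the camera images.
- caddy: White open caddy, 110 x 110 mm, 75 mm high, 3 mm walls, 0.25 to 0.45 kg. Origin: centre of its underside; z up, +x its back, the side with the lip; y along the handle. The paper cups in it are fixed; their tops are at z = 68 mm. When hung its axes are parallel to the stand's, its origin in the stand's frame at x = -57 to -60 mm, z = 85 to 88 mm.
- caddy_handle (a point): Centre of the caddy's grey handle bar, 115 mm above the underside, over the caddy's centre. The bar runs along the caddy's y from wall to wall (110 mm), is 12 mm thick along x and 20 mm tall (z = 105 to 125 mm); the space beside it and below it down to the cups is free.
- caddy_lip (a point): Centre of the mouth of the slot behind the lip: caddy x = 61, y = 0, z = 53 mm. The lip is a downward hook 80 mm wide (along y) behind the back face (x = 55 mm). Underside of its web (rests on the louver): z = 72 mm. Slot 6 mm wide at the root (x = 55 to 61), flaring below z = 62 to a mouth about 12 mm wide at z = 53, the lip's lowest edge; outermost point x = 70 mm.
- panel: Fixed smooth steel stand, 330 mm long along its y. Three louvers (upright blades 3 mm thick, y = -150 to 150 mm, tops at z = 50, 105, 160 mm; the middle one is 1 mm further forward) in front (-x side) of a back plate whose face is at x = 22 mm, top z = 201 mm. Origin: on the table, mid-length, on the top blade's mid-plane (x = 0); z up. The caddy hangs on the -x side, its back to the plate. The red stop is at the -y end.
- rail_top (a point): Middle of the top edge of the top louver, 160 mm above the table, at stand x = 0, y = 0; axes as the stand's. With the caddy's origin at stand y = +25 mm there is always room to hang it clear of the stop and of the louver's other end.
- stop_bracket (a point): Where the stop's screw leaves its bracket: stand x = -35, y = -160, z = 125 mm; axes as the stand's. The red disc (28 mm across) on the screw faces +y and meets the caddy's -y side. The screw is set differently every time, not measured, and holds when pushed: the free disc's face is anywhere from y = -138 to -103 mm, so the caddy's origin is at y = -83 to -48 mm on first touch.
- buffer (a joint): How far the red disc is pressed in against its spring, in m: 0 free, at most 0.012 (then solid). It gives towards the stand's -y, 1 N per mm, damped. It does not tell where the disc is. When the caddy is let go, its friction on the louver (some 1 to 4 N) keeps part of the press; the spring may push it back a few mm.
- soap: Clear bottle with white cap, 56 mm across, 130 mm high, standing loose. Origin: centre of its underside. Leave alone.
- cups: Stack of white paper cups, 56 mm across at the foot, 80 mm at the top, 115 mm high, standing loose. Origin: centre of its underside. Leave alone.
- tumbler: Steel tumbler, 68 mm across, 90 mm high, standing loose. Origin: centre of its underside. Leave alone.
Things that resemble listed ones, but are neither listed nor needed, are in the scene too. What is meant by the caddy is not blue or yellow, and is the larger of those in its own colour.

How it is judged:
On the way, in this order (a step that is already met when the one before it is completed fails the run):
1. the caddy hangs on the top louver by its lip, not yet pressing the stop (x of caddy in the frame of panel between -0.067 and -0.051 m and y of caddy in the frame of panel between -0.12 and 0.12 m and z of caddy in the frame of panel between 0.08 and 0.093 m and angle between caddy's own z axis and vertical below 0.12 rad and angle between the y axis of caddy and the y axis of panel, either way round below 0.12 rad and contact force between caddy and panel above 0.5 N and value of joint buffer below 0.0008 m), for 0.2 s.
2. still hanging, it is pressed against the stop by at least 2 mm (x of caddy in the frame of panel between -0.067 and -0.051 m and y of caddy in the frame of panel between -0.12 and 0.12 m and z of caddy in the frame of panel between 0.08 and 0.093 m and angle between caddy's own z axis and vertical below 0.12 rad and angle between the y axis of caddy and the y axis of panel, either way round below 0.12 rad and value of joint buffer above 0.002 m), for 0.2 s.
At the end, for the whole second after the job is handed in: The caddy hangs at rest on the top louver by its lip (underside centre 80 to 93 mm above the table, 51 to 67 mm in front of the blades, on the louver's length, within 0.12 rad of upright and of parallel to the stand), still pressing the red stop in by more than 0.5 mm (x of caddy in the frame of panel between -0.067 and -0.051 m and y of caddy in the frame of panel between -0.12 and 0.12 m and z of caddy in the frame of panel between 0.08 and 0.093 m and angle between caddy's own z axis and vertical below 0.12 rad and angle between the y axis of caddy and the y axis of panel, either way round below 0.12 rad and value of joint buffer above 0.0005 m and linear speed of caddy below 0.02 m/s and angular speed of caddy below 0.2 rad/s); the robot touches nothing.
It fails at once if the caddy is pushed against the stand or its stop with more than 40 N (contact force between caddy and panel above 40 N).
It fails at once if the stop is pushed in by more than 10 of its 12 mm (value of joint buffer above 0.01 m).
It fails at once if the stand or its stop is pushed by the robot (contact force between any of the fingers, the arm and panel above 10 N).
It fails at once if the soap bottle, the cup stack or the tumbler is moved more than 20 mm or tipped (distance of any of soap, cups, tumbler from where it was at the start of the episode above 0.02 m or angle between any of soap, cups, tumbler's own z axis and vertical above 0.3 rad).
It also fails if it takes over 72 s, if anything falls off the work surface, if the arm or the gripper's body presses on something with over 40 N, if the wrist force passes 120 N, or if a joint passes its speed limit or range.

ROBOT

A 7-joint arm with a two-finger parallel gripper is mounted at the origin on the work surface. World frame = base frame: x ahead of the robot, y to its left, z up, the work surface at z = 0. Lengths are in m, angles in rad, forces in N, time in s.
With the tool pointing down it reaches from about 0.35 to 0.9 m from the base axis. Payload 7.2 kg.
Tool frame: the origin (TCP) lies on the centre line of the jaws, within the pads' length; the fingertips stand 11 mm ahead of it and the grasp point (between the pads) lies 8 mm behind it (tip_reach is the x of the fingertips in the tool frame, in m); x points along the fingers, y is the direction in which the jaws open and shut, and the axes are right-handed (so a half turn about x gives the same grasp; the last joint's range is limited). The gripper opens to 85 mm and grips with 20 to 120 N. Pads are 22 mm wide; open, the fingers measure 114 mm over their backs; the gripper's body (76 mm by 85 mm) begins 54 mm behind the grasp point. The pads swing forward as they close: fully open they stand 13 mm farther back than shut.
Start: joints at [1.239, 0.411, -0.013, 1.596, 0.006, 1.134, -0.082], TCP at [0.163, -0.603, 0.242] pointing down, gripper open.
Joint ranges: [-2.95, 2.95], [-0.29, 1.99], [-1.47, 1.44], [0.14, 2.54], [-1.03, 4.17], [0.13, 1.85], [-2.86, 2.86]. Speed limits (rad/s): [2.39, 2.39, 3.01, 3.01, 3.14, 3.14, 3.14].

INTERFACE

Orientations are given as a rotation vector (axis times angle).
In Python, from rig import get_obs, read_camera, close_job, tip_reach gives the robot as it stands. The module is installed in compiled form; this text tells all that it offers.
- The arm moves only by the tool servo_tool, never from a script. Its arguments are lists of equal length, an entry for each row: "slide": the shift along the tool's x, y, z in m, a list of three; "twist": the turn about the tool's x in rad; "grip": the closure, from 0 (fully open) to 1 (shut). A call has exactly 10 rows; each row is the pose to reach, as a shift and turn from the pose measured when the call began, along the tool's axes at that moment; what a row does not reach only later rows make up. A row lasts 1/12 s, in which the tool goes at most 41.7 mm and 7.16 degrees, less where a joint would pass 70% of its speed; a pose out of reach is approached as far as the arm can. A call with a gripper value outside its range is refused whole. The fingers move at their own pace and stop on an object; "force" is the grip in N (left out, the last holds). Time passes only in rows, so rows that repeat a pose let the fingers close, or fill a call up. It gives the time, the measured TCP pose, the force and the opening at its end, in the units of the state.
- get_obs(): the state, without advancing time (a new reading comes with each control period).
- read_camera(name): name is "scene" or "top" or "wrist"; returns a dict with "color" (400x640x3 uint8, red, green, blue), "range_z" (400x640 float32, m along the optical axis (not along the pixel's ray), 0 where there is no reading), "camera_matrix" (3x3 intrinsics, pixels), "dist_coeffs" ([k1, k2, p1, p2, k3] as OpenCV has them; the pictures are not rectified), "position" and "rotation" of the camera in the world. Camera axes: x right, y down, z forward; pixel columns grow to the right and rows downward; lengths in m; the calibration is good to about 2 mm. A picture is of the moment at which its call begins.
- close_job(): hands the job in, once; it reports no verdict.
The state is a dict: "time_s": time; "joints": joint angles; "joint_vel": joint speeds; "joint_torque": joint torques, N m; "position": TCP position; "eef_rot": TCP orientation; "force": force on the tool from outside, world axes, zero at the start; "moment": the same for the moment, N m; "finger_gap": finger opening in m.
Only numpy, scipy, OpenCV 4.12 (cv2) and the standard library are available. Lean on these libraries where they do the work, as an engineer would, in place of code of your own. Each camera call takes 0.05 s, during which the arm holds its last target.

## Working session

There is one attempt and no reset: what is moved stays moved. The work goes in short steps, Python scripts to look and compute and a tool call to move; the robot and the scene stay as the last step left them, time stands still between calls to the robot, and variables do not carry over. Pictures are saved under pics/ and viewed, and the job is handed in when it is done.

Besides the shell and the picture viewer there is one more tool, called after ">>>" as name([rows], argument=value, ...), one row to a line, values as JSON. servo_tool: Moves the arm, as the interface text tells. Its arguments: {"type":"object","properties":{"slide":{"type":"array","items":{"type":"array","items":{"type":"number"}}},"twist":{"type":"array","items":{"type":"number"}},"grip":{"type":"array","items":{"type":"number"}},"force":{"type":"number"}},"required":["slide","twist","grip"]}

```bash
mkdir -p pics; cat > h.py <<'E'
import numpy as np, cv2
from rig import get_obs, read_camera, close_job, tip_reach
from scipy.spatial.transform import Rotation as R
def save(c,name,crop=None,s=1):
    im=c['color'][:,:,::-1]
    if crop: u0,v0,u1,v1=crop; im=im[v0:v1,u0:u1]
    if s!=1: im=cv2.resize(im,None,fx=s,fy=s,interpolation=cv2.INTER_CUBIC)
    cv2.imwrite('pics/'+name,im)
def rotm(c):
    r=np.array(c['rotation'],float)
    return r if r.shape==(3,3) else R.from_rotvec(r).as_matrix()
def ray(c,px):
    p=cv2.undistortPoints(np.array(px,float).reshape(-1,1,2),np.array(c['camera_matrix'],float),np.array(c['dist_coeffs'],float)).reshape(-1,2)
    return np.c_[p,np.ones(len(p))]
def pt(c,px,w=1):
    px=np.array(px,float).reshape(-1,2); r=ray(c,px); z=[]
    for u,v in px.round().astype(int):
        a=c['range_z'][max(v-w,0):v+w+1,max(u-w,0):u+w+1]; a=a[a>0]; z.append(np.median(a) if len(a) else np.nan)
    return (r*np.array(z)[:,None])@rotm(c).T+np.array(c['position'])
def onz(c,px,z):
    d=ray(c,px)@rotm(c).T; p=np.array(c['position']); return p+d*((z-p[2])/d[:,2])[:,None]
def proj(c,P):
    P=np.array(P,float).reshape(-1,3); M=rotm(c).T; 
    return cv2.projectPoints(P,cv2.Rodrigues(M)[0],-M@np.array(c['position']),np.array(c['camera_matrix'],float),np.array(c['dist_coeffs'],float))[0].reshape(-1,2)
def cloud(c):
    v,u=np.nonzero(c['range_z']>0); px=np.c_[u,v].astype(float)
    return (ray(c,px)*c['range_z'][v,u][:,None])@rotm(c).T+np.array(c['position']),u,v
E
python3 - <<'E'
from h import *
import pickle
o=get_obs();print(o,tip_reach)
for n in ['scene','top','wrist']:
    c=read_camera(n); save(c,n+'0.png'); pickle.dump(c,open(n+'0.pkl','wb')); print(n,c['position'],np.array(c['rotation']).round(3),c['camera_matrix'][0])
E
```

```text
{'time_s': 0.0, 'joints': array([ 1.23879313,  0.41190997, -0.01267937,  1.59704825,  0.00561894,
        1.13427158, -0.08219759]), 'joint_vel': array([-0.00042336,  0.00011547, -0.0009756 ,  0.00107002, -0.00098866,
       -0.00157135, -0.00071001]), 'joint_torque': array([-1.43943116e-04, -6.00638437e+01,  6.81548920e-01, -2.99412364e+01,
        1.36917122e-02,  1.07607860e-02,  2.03619811e-05]), 'position': array([ 0.16278612, -0.60294151,  0.24144523]), 'eef_rot': array([ 2.08089673,  0.27777124, -2.08163584]), 'force': array([ 0.90031938, -0.42233346, -0.05723698]), 'moment': array([ 0.01565906, -0.0069263 , -0.01557577]), 'finger_gap': 0.08533749011837538} 0.011
scene [1.44935251 0.29349414 1.14029268] [-1.372 -2.189  0.872] [480.22952878   0.         323.01101819]
top [ 0.29997537 -0.12452802  1.22130235] [-2.107  2.134 -0.214] [470.52183878   0.         326.14007939]
wrist [ 0.23930845 -0.582307    0.37238517] [ 2.29  -1.753 -0.276] [329.93871084   0.         321.76526699]
```

View pics/scene0.png

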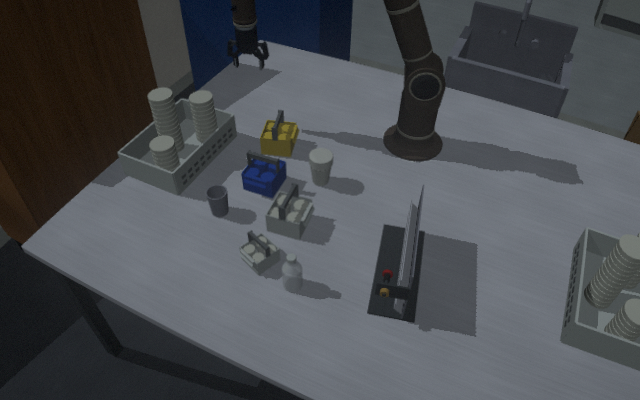

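View pics/top0.png

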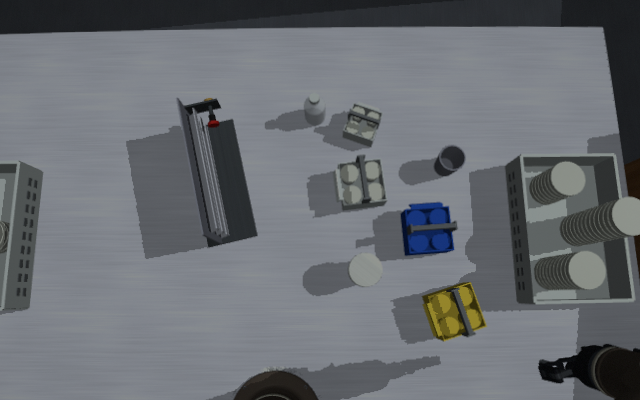

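View pics/wrist0.png

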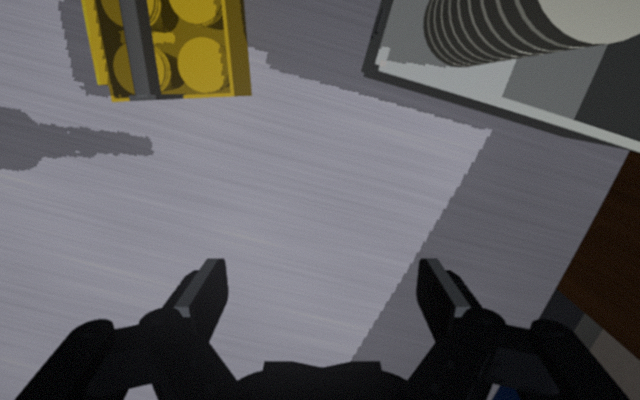

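```bash
python3 - <<'E'
from h import *
import pickle
c=pickle.load(open('top0.pkl','rb'))
save(c,'ca.png',(295,85,435,225),5); save(c,'st.png',(165,85,275,255),5)
c=pickle.load(open('scene0.pkl','rb'))
save(c,'ca2.png',(230,170,330,300),6); save(c,'st2.png',(355,175,455,325),6)
E
cd pics; python3 -c "
import cv2
for n in ['st.png','st2.png','ca2.png']:
    i=cv2.imread(n);print(i.shape)"
```

```text
(850, 550, 3)
(900, 600, 3)
(780, 600, 3)
```

```bash
python3 - <<'E'
from h import *
import pickle
c=pickle.load(open('top0.pkl','rb'))
save(c,'ca.png',(300,90,430,220),4); save(c,'st.png',(165,88,265,253),3.6)
c=pickle.load(open('scene0.pkl','rb'))
save(c,'ca2.png',(230,170,330,300),4.6); save(c,'st2.png',(355,175,455,325),4)
E
```

```text
(no output)
```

View pics/ca.png

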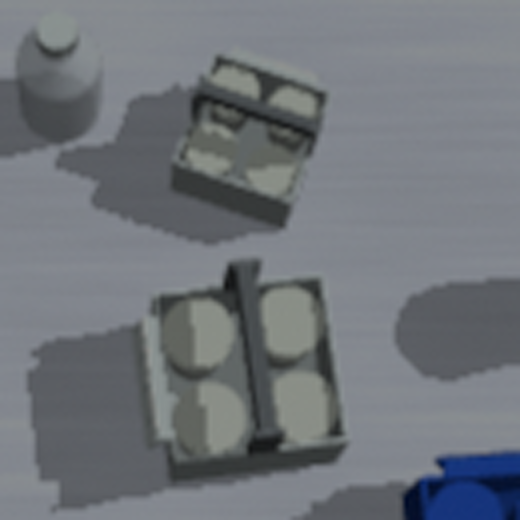

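View pics/ca2.png

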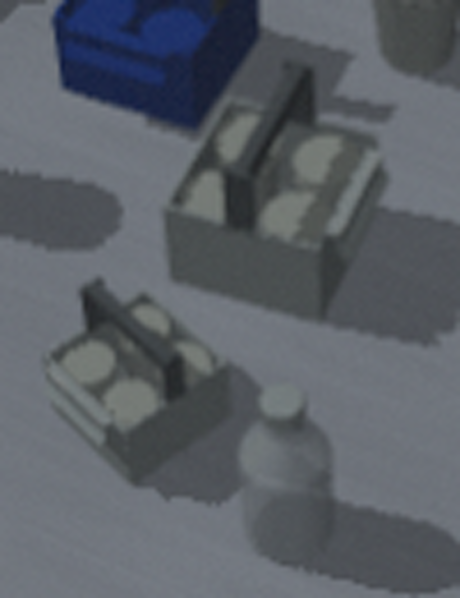

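View pics/st.png

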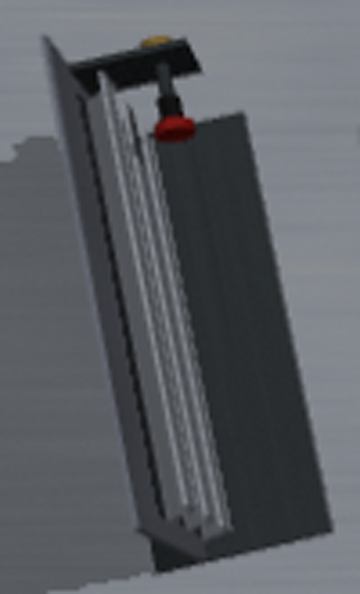

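View pics/st2.png

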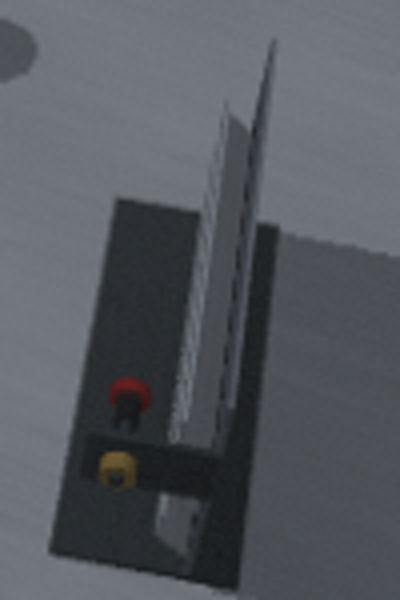

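```bash
python3 - <<'E'
from h import *
import pickle
for n in ['top','scene']:
    c=pickle.load(open(n+'0.pkl','rb'))
    P,u,v=cloud(c)
    near=pt(c,[[361,183]] if n=='top' else [[291,212]])[0]; print(n,near)
    t=P[(P[:,2]<.02)&(P[:,2]>-.02)]; print('table z',np.median(t[:,2]),t[:,2].std())
    m=(np.hypot(P[:,0]-near[0],P[:,1]-near[1])<.10)&(P[:,2]>.03)
    Q=P[m]; print(np.histogram(Q[:,2],bins=np.arange(.03,.14,.005)))
    H=Q[(Q[:,2]>.113)&(Q[:,2]<.14)]
    H=H[:,:3]; mu=H.mean(0); w,V=np.linalg.eigh(np.cov(H[:,:2].T)); print('handle',len(H),mu,V[:,1],np.sqrt(w), np.degrees(np.arctan2(V[1,1],V[0,1])))
    s=(H[:,:2]-mu[:2])@V[:,1]; print('ext',s.min(),s.max(), 'mid',mu[:2]+V[:,1]*(s.min()+s.max())/2, H[:,2].max())
    # stand
    near=pt(c,[[200,170]] if n=='top' else [[405,260]])[0]
    S=P[(np.hypot(P[:,0]-near[0],P[:,1]-near[1])<.3)&(P[:,2]>.185)&(P[:,2]<.215)]
    for nm,lo,hi in (('plate',.19,.21),('louver',.15,.168)):
        S=P[(np.hypot(P[:,0]-near[0],P[:,1]-near[1])<.25)&(P[:,2]>lo)&(P[:,2]<hi)]
        mu=S.mean(0); w,V=np.linalg.eigh(np.cov(S[:,:2].T)); s=(S[:,:2]-mu[:2])@V[:,1]; d=(S[:,:2]-mu[:2])@V[:,0]
        print(nm,len(S),mu,V[:,1],np.degrees(np.arctan2(V[1,1],V[0,1])),s.min(),s.max(),d.min(),d.max())
E
```

```text
top [ 0.58335177 -0.22548578  0.00529031]
table z -0.0013169882638679464 0.00343444869375714
(array([ 28,  22,  31,  32,  84,  88, 279, 725, 282, 116,   2,   7,   5,
         3,   6,  12,   9,  25, 173,  60,   0,   0]), array([0.03 , 0.035, 0.04 , 0.045, 0.05 , 0.055, 0.06 , 0.065, 0.07 ,
       0.075, 0.08 , 0.085, 0.09 , 0.095, 0.1  , 0.105, 0.11 , 0.115,
       0.12 , 0.125, 0.13 , 0.135, 0.14 ]))
handle 263 [ 0.57210402 -0.22297046  0.12290674] [-0.99389428 -0.11033655] [0.00425348 0.03409433] -173.6652833257418
ext -0.055972598267788 0.05475748983463033 mid [ 0.57270786 -0.22290342] 0.12790453624892573
plate 381 [0.58162243 0.17530734 0.19778595] [-0.97407653 -0.22621875] -166.92544482719418 -0.1693000839769602 0.15871926077775797 -0.003412784695449763 0.0026495949452619433
louver 487 [0.58812942 0.16234612 0.15778624] [-0.97856205 -0.20595219] -168.11475495574092 -0.16708629973777422 0.1621008471417865 -0.017403149179260655 0.06026444693973692
scene [ 0.53888656 -0.23433591  0.01239177]
table z 0.0007082345507265497 0.0041184374668693765
(array([ 35,  41,  43,  42,  64,  89, 134, 369, 209,  97,  11,  15,  13,
         8,  13,  18,  25,  24,  75,  54,   1,   0]), array([0.03 , 0.035, 0.04 , 0.045, 0.05 , 0.055, 0.06 , 0.065, 0.07 ,
       0.075, 0.08 , 0.085, 0.09 , 0.095, 0.1  , 0.105, 0.11 , 0.115,
       0.12 , 0.125, 0.13 , 0.135, 0.14 ]))
handle 167 [ 0.57726375 -0.21829055  0.12282945] [-0.99453613 -0.1043929 ] [0.00455992 0.0362465 ] -174.00780988410375
ext -0.05599082675121236 0.061587764041269207 mid [ 0.57448057 -0.21858269] 0.13006336838388322
plate 183 [0.60755084 0.1812999  0.2003316 ] [-0.97549464 -0.22002321] -167.2896034785936 -0.14786178429010166 0.1812854359280283 -0.00268149002222262 0.0022002238779750827
louver 210 [0.64045953 0.16618318 0.15765836] [-0.98529841 -0.17084217] -170.1632117759019 -0.12222625349002804 0.21395225959340589 -0.030147616047300527 0.0528675667771601
```

```bash
python3 - <<'E'
from h import *
import pickle
o=get_obs(); T=R.from_rotvec(o['eef_rot']).as_matrix(); print(T.round(3)); 
w=pickle.load(open('wrist0.pkl','rb')); print('cam in tool',(np.array(w['position'])-o['position'])@T, (T.T@rotm(w)).round(3))
c=pickle.load(open('top0.pkl','rb'))
print(onz(c,[[193.3,108.8],[216.4,231]],.16), pt(c,[[193.5,109],[216.4,230]]))
def big(c,name,crop,s):
    save(c,name,crop,s)
big(c,'stA.png',(175,90,235,140),12); big(c,'stB.png',(190,205,260,255),11)
s=pickle.load(open('scene0.pkl','rb'))
big(s,'stC.png',(375,180,435,230),12);big(s,'stD.png',(370,260,430,325),9)
print('soap',onz(c,[[313,100]],.13),'cups',onz(c,[[366,270]],.115),'tumb',onz(c,[[451,157]],.09))
print('soap',onz(s,[[291,259]],.13),'cups',onz(s,[[321,155]],.115),'tumb',onz(s,[[217,192]],.09))
E
```

```text
[[-0.     0.261 -0.965]
 [ 0.001 -0.965 -0.261]
 [-1.    -0.001  0.   ]]
cam in tool [-0.13073396 -0.0002482  -0.07921629] [[ 0.001 -0.305  0.952]
 [ 1.     0.    -0.001]
 [ 0.     0.952  0.305]]
[[0.73503958 0.18440595 0.16      ]
 [0.43945976 0.11888684 0.16      ]] [[0.74523227 0.19150229 0.13384074]
 [0.44637818 0.12691028 0.12533861]]
soap [[ 0.76633303 -0.10237634  0.13      ]] cups [[ 0.34959692 -0.2223819   0.115     ]] tumb [[ 0.62783909 -0.44613335  0.09      ]]
soap [[ 0.78310106 -0.09967326  0.13      ]] cups [[ 0.35180777 -0.21888193  0.115     ]] tumb [[ 0.62905708 -0.44529601  0.09      ]]
```

View pics/stA.png

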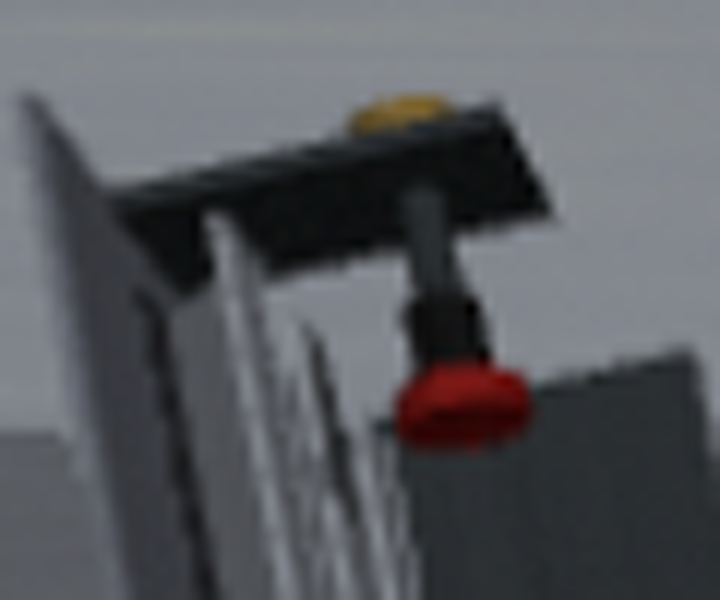

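View pics/stB.png

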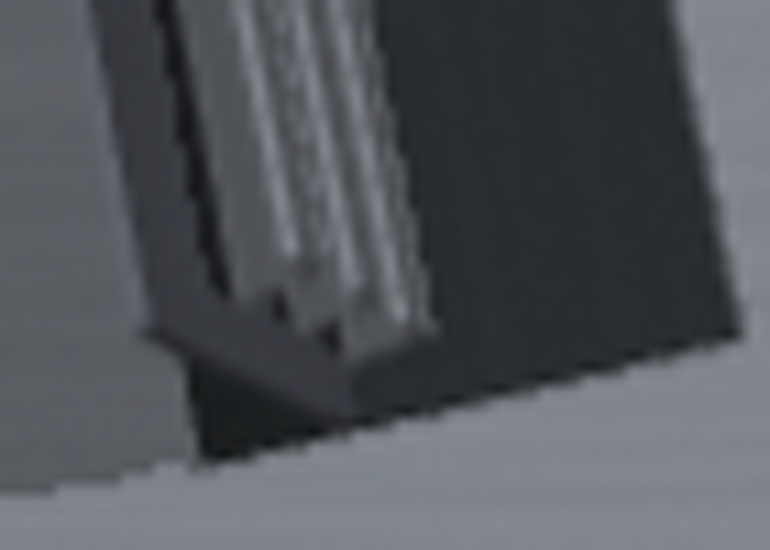

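View pics/stC.png

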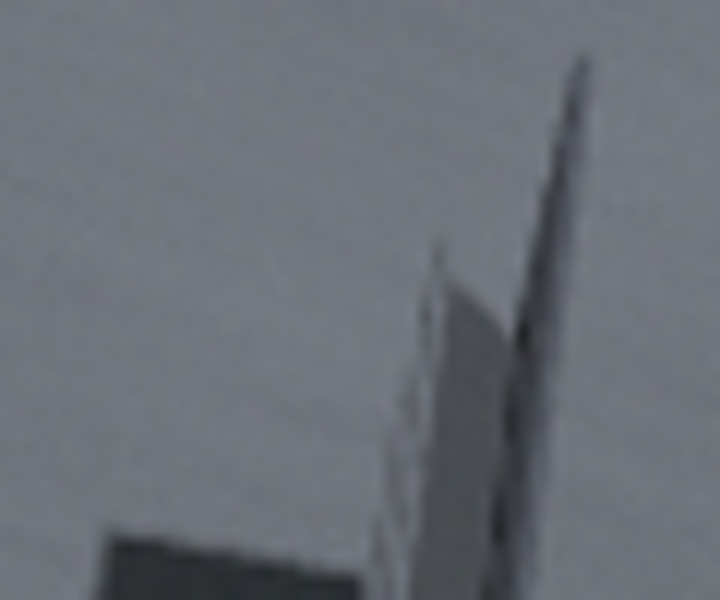

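View pics/stD.png

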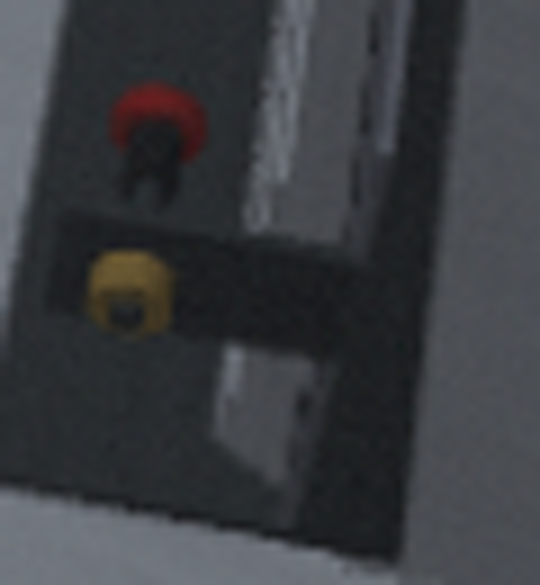

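```bash
python3 - <<'E'
from h import *
import pickle
from scipy.optimize import least_squares
cams={n:pickle.load(open(n+'0.pkl','rb')) for n in ('top','scene')}
M={'top':([[0,-.15,.16],[0,.15,.16],[.0235,-.165,.201],[.0235,.165,.201]],[[192.5,107.9],[216.4,227.7],[177.5,97.9],[203.2,235]]),
'scene':([[0,.15,.16],[0,-.15,.16],[.0235,.165,.201]],[[411.5,200.4],[394.4,307.8],[423.75,185]])}
def w(p,L):
    L=np.array(L); c,s=np.cos(p[2]),np.sin(p[2]); return np.c_[p[0]+c*L[:,0]-s*L[:,1],p[1]+s*L[:,0]+c*L[:,1],L[:,2]]
for use in (['top'],['scene'],['top','scene']):
    f=lambda p:np.concatenate([(proj(cams[n],w(p,M[n][0]))-np.array(M[n][1])).ravel() for n in use])
    r=least_squares(f,[.59,.15,1.8]); print(use,r.x,np.degrees(r.x[2]),f(r.x).round(1))
E
```

```text
['top'] [0.59164486 0.1521199  1.79624372] 102.91718438231356 [ 0.3 -0.2  0.2  0.7 -0.5 -0.6 -0.   0. ]
['scene'] [0.64035709 0.16204353 1.78748994] 102.41562946524792 [ -1.2   7.3   2.9 -12.8  -2.4  10.3]
['top', 'scene'] [0.60353203 0.15521817 1.79465959] 102.82642001826835 [ -0.6  -4.8  -1.1  -4.5  -1.5  -5.4  -1.3  -5.4   0.2  -1.8   5.8 -25.
  -1.3   1.3]
```

```bash
cat >> h.py <<'E'
def delta(pos,yang=None):
    """slide to world pos; twist so that tool y points at world angle yang(deg)"""
    o=get_obs(); T=R.from_rotvec(o['eef_rot']).as_matrix()
    d=(np.array(pos)-o['position'])@T; a=np.degrees(np.arctan2(T[1,1],T[0,1]))
    tw=None if yang is None else -np.radians((yang-a+180)%360-180)
    print('t',o['time_s'],'pos',o['position'].round(4),'yang',a.round(2),'tilt',T[:,0].round(4),'slide',d.round(4),'twist',tw,'F',o['force'].round(2),'gap',o['finger_gap'])
E
python3 -c "
from h import *
delta([.573,-.222,.22],-83.7)"
```

```text
t 0.15 pos [ 0.1628 -0.6031  0.2417] yang -74.88 tilt [-4.0e-04  1.1e-03 -1.0e+00] slide [ 0.0219 -0.2609 -0.4953] twist 0.15387652318754894 F [0.5  0.5  0.09] gap 0.08531718851676191
```

>>> servo_tool([
  [0,-0.01,-0.02],
  [0,-0.03,-0.055],
  [0,-0.05,-0.09],
  [0,-0.07,-0.125],
  [0,-0.09,-0.16],
  [0,-0.11,-0.2],
  [0,-0.13,-0.24],
  [0,-0.15,-0.275],
  [0,-0.17,-0.31],
  [0,-0.185,-0.345],
], twist=[0.015,0.03,0.045,0.06,0.075,0.09,0.105,0.12,0.135,0.154], grip=[0,0,0,0,0,0,0,0,0,0], force=60)

```text
time_s: 0.98
position: [0.4484, -0.3324, 0.2419]
eef_rot: [2.165, 0.12, -2.167]
force: [0.8, -1.4, -0.1]
finger_gap: 0.0856
```

```bash
python3 -c "
from h import *
delta([.573,-.222,.22],-83.7); print(get_obs()['joints'].round(3))"
```

```text
t 0.9833 pos [ 0.4484 -0.3324  0.2419] yang -83.74 tilt [-8.0e-04  1.4e-03 -1.0e+00] slide [ 0.0219 -0.0961 -0.1359] twist -0.0007516201917251005 F [ 0.78 -1.36 -0.06] gap 0.08560258518603062
[ 0.679  0.306 -0.16   1.752  0.053  1.088 -0.96 ]
```

>>> servo_tool([
  [0,-0.02,-0.03],
  [0,-0.045,-0.065],
  [0,-0.065,-0.095],
  [0,-0.08,-0.118],
  [0,-0.09,-0.13],
  [0,-0.0961,-0.1359],
  [0,-0.0961,-0.1359],
  [0.01,-0.0961,-0.1359],
  [0.02,-0.0961,-0.1359],
  [0.02,-0.0961,-0.1359],
], twist=[0,0,0,0,0,0,0,0,0,0], grip=[0,0,0,0,0,0,0,0,0,0])

```text
time_s: 1.82
position: [0.5706, -0.2235, 0.2191]
eef_rot: [2.162, 0.118, -2.173]
force: [-0.3, -1.3, -0.6]
finger_gap: 0.0853
```

```bash
python3 -c "
from h import *
delta([.573,-.222,.105],-83.7); c=read_camera('wrist'); save(c,'w1.png')
import pickle; pickle.dump(c,open('w1.pkl','wb'))"
```

```text
t 1.8167 pos [ 0.5706 -0.2235  0.2191] yang -83.89 tilt [-0.0049  0.0018 -1.    ] slide [ 0.1141 -0.001  -0.0031] twist -0.0033074591002261234 F [-0.33 -1.27 -0.56] gap 0.08531074029860167
```

View pics/w1.png

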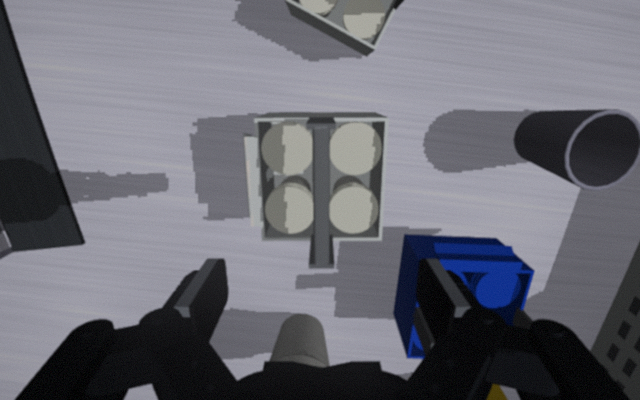

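```bash
python3 -c "
from h import *
import pickle; c=pickle.load(open('w1.pkl','rb'))
p=onz(c,[[310,245],[333,245],[313,130],[331,130],[309,267],[334,267],[309,121],[333,121]],.125);print(p); print(p[0:2].mean(0),p[2:4].mean(0),p.mean(0))
P,u,v=cloud(c); m=(P[:,2]>.118)&(P[:,2]<.132)&(abs(u-321)<25)&(v<270); H=P[m]; print(len(H),H.min(0),H.max(0),H.mean(0)); 
ww,V=np.linalg.eigh(np.cov(H[:,:2].T));s=(H[:,:2]-H[:,:2].mean(0))@V[:,1];print(np.degrees(np.arctan2(V[1,1],V[0,1])),s.min(),s.max(),H[:,:2].mean(0)+V[:,1]*(s.min()+s.max())/2)
"
```

```text
[[ 0.53928717 -0.21723522  0.125     ]
 [ 0.54114982 -0.23441507  0.125     ]
 [ 0.62430967 -0.2111099   0.125     ]
 [ 0.62559987 -0.22313537  0.125     ]
 [ 0.52057402 -0.2182455   0.125     ]
 [ 0.5226528  -0.23737396  0.125     ]
 [ 0.62993275 -0.20787219  0.125     ]
 [ 0.63163752 -0.22378173  0.125     ]]
[ 0.5402185  -0.22582514  0.125     ] [ 0.62495477 -0.21712263  0.125     ] [ 0.57939295 -0.22164612  0.125     ]
2567 [ 0.51993351 -0.23666703  0.11894606] [ 0.63021031 -0.20591972  0.12668194] [ 0.57917136 -0.22097007  0.12409366]
-173.92318143635876 -0.050460851187993344 0.059301734195258624 [ 0.57477575 -0.22143803]
```

```bash
python3 -c "
from h import *
delta([.575,-.2216,.105],-83.9)"
```

```text
t 1.8667 pos [ 0.571  -0.2234  0.2201] yang -83.88 tilt [-0.0041  0.0018 -1.    ] slide [ 0.1151 -0.0011 -0.0046] twist 0.00034889942176969947 F [0.03 0.74 0.04] gap 0.08550838564495188
```

>>> servo_tool([
  [0.02,-0.001,-0.0046],
  [0.045,-0.001,-0.0046],
  [0.07,-0.001,-0.0046],
  [0.09,-0.001,-0.0046],
  [0.105,-0.001,-0.0046],
  [0.115,-0.001,-0.0046],
  [0.115,-0.001,-0.0046],
  [0.115,-0.001,-0.0046],
  [0.115,-0.001,-0.0046],
  [0.115,-0.001,-0.0046],
], twist=[0,0,0,0,0,0,0,0,0,0], grip=[0,0,0,0,0,0,0,0.3,0.6,0.8])

```text
time_s: 2.7
position: [0.5758, -0.222, 0.1065]
eef_rot: [2.165, 0.117, -2.169]
force: [0.7, -0.1, -0.1]
finger_gap: 0.0516
```

>>> servo_tool([
  [0,0,0],
  [0,0,0],
  [0,0,0],
  [0,0,0],
  [0,0,0],
  [0,0,0],
  [0,0,0],
  [0,0,0],
  [0,0,0],
  [0,0,0],
], twist=[0,0,0,0,0,0,0,0,0,0], grip=[1,1,1,1,1,1,1,1,1,1])

```text
time_s: 3.53
position: [0.5762, -0.222, 0.1072]
eef_rot: [2.166, 0.117, -2.168]
force: [-1.5, 0.9, 7.1]
finger_gap: 0.0113
```

```bash
python3 -c "
from h import *
delta([.575,-.2216,.105],-83.9); c=read_camera('wrist'); save(c,'w2.png')"
```

```text
t 3.5333 pos [ 0.5762 -0.222   0.1072] yang -83.88 tilt [-1.1e-03  8.0e-04 -1.0e+00] slide [ 0.0022 -0.0005  0.0011] twist 0.000321691822940686 F [-1.55  0.92  7.08] gap 0.011276664418224192
```

View pics/w2.png

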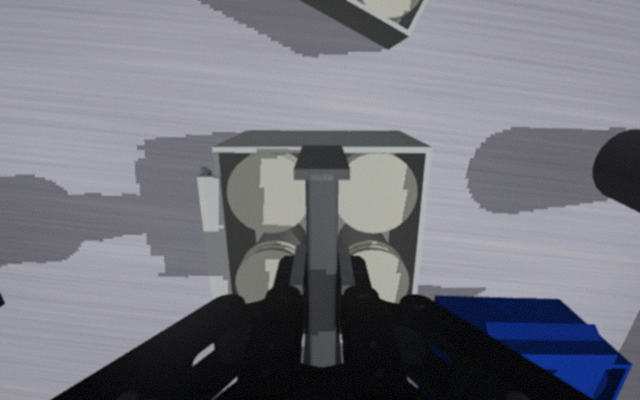

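>>> servo_tool([
  [-0.005,0,0],
  [-0.015,0,0],
  [-0.03,0,0],
  [-0.05,0,0],
  [-0.075,0,0],
  [-0.1,0,0],
  [-0.125,0,0],
  [-0.145,0,0],
  [-0.16,0,0],
  [-0.168,0,0],
], twist=[0,0,0,0,0,0,0,0,0,0], grip=[1,1,1,1,1,1,1,1,1,1], force=80)

```text
time_s: 4.42
position: [0.5768, -0.2223, 0.278]
eef_rot: [2.168, 0.115, -2.165]
force: [0.4, 0.1, -2.9]
finger_gap: 0.0109
```

```bash
python3 -c "
from h import *
delta([.5803,.0895,.272],-77.08); print(get_obs()['joints'])"
```

```text
t 4.4167 pos [ 0.5768 -0.2223  0.278 ] yang -83.89 tilt [ 1.6e-03 -2.0e-04 -1.0e+00] slide [ 0.006  -0.3097 -0.0366] twist -0.1187994055447731 F [ 0.45  0.07 -2.93] gap 0.01089582972744388
[ 0.4438452   0.38324597 -0.21080281  1.55766406  0.08354344  1.20789765
 -1.24575533]
```

>>> servo_tool([
  [0,-0.01,-0.001],
  [0,-0.03,-0.004],
  [0,-0.06,-0.007],
  [0,-0.095,-0.011],
  [0,-0.13,-0.015],
  [0,-0.165,-0.019],
  [0,-0.2,-0.024],
  [0,-0.23,-0.028],
  [0,-0.255,-0.031],
  [0,-0.27,-0.033],
], twist=[-0.01,-0.02,-0.03,-0.045,-0.06,-0.075,-0.09,-0.105,-0.115,-0.119], grip=[1,1,1,1,1,1,1,1,1,1])

```text
time_s: 5.25
position: [0.5791, 0.0557, 0.2768]
eef_rot: [2.098, 0.247, -2.1]
force: [-0.4, 0.5, -3.0]
finger_gap: 0.0108
```

>>> servo_tool([
  [0,0,0],
  [0,0,0],
  [0,0,0],
  [0,0,0],
  [0,0,0],
  [0,0,0],
  [0,0,0],
  [0,0,0],
  [0,0,0],
  [0,0,0],
], twist=[0,0,0,0,0,0,0,0,0,0], grip=[1,1,1,1,1,1,1,1,1,1])

```text
time_s: 6.08
position: [0.5791, 0.0555, 0.2768]
eef_rot: [2.098, 0.247, -2.1]
force: [0.3, 0.1, -3.0]
finger_gap: 0.0109
```

```bash
python3 -c "
from h import *
import pickle
delta([.5803,.0895,.272],-77.08)
for n in ['wrist','top','scene']:
    c=read_camera(n); save(c,n+'3.png'); pickle.dump(c,open(n+'3.pkl','wb'))
save(c,'s3.png',(340,120,460,320),3)
"
```

```text
t 6.0833 pos [0.5791 0.0555 0.2768] yang -76.69 tilt [-8.0e-04  1.8e-03 -1.0e+00] slide [ 0.0048 -0.0328 -0.009 ] twist 0.006825855683410572 F [ 0.33  0.14 -3.05] gap 0.010861219537378248
```

View pics/wrist3.png

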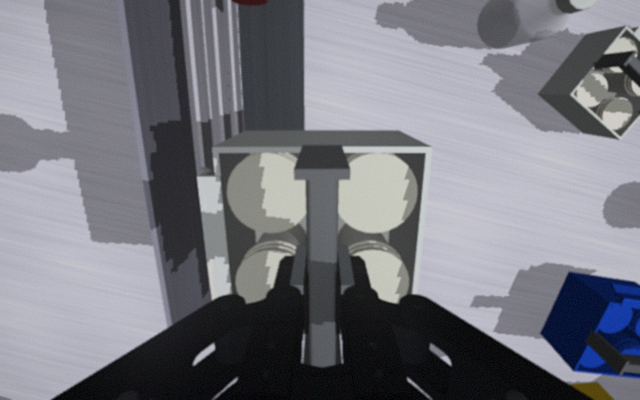

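View pics/s3.png

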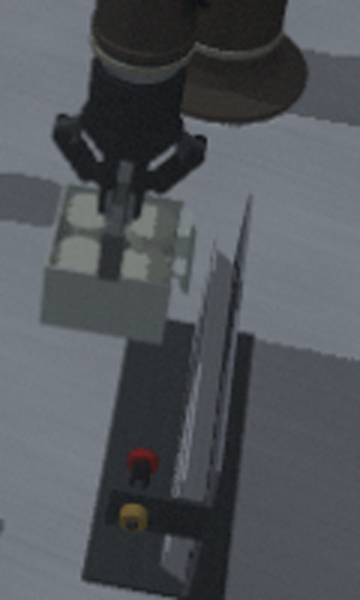

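View pics/top3.png

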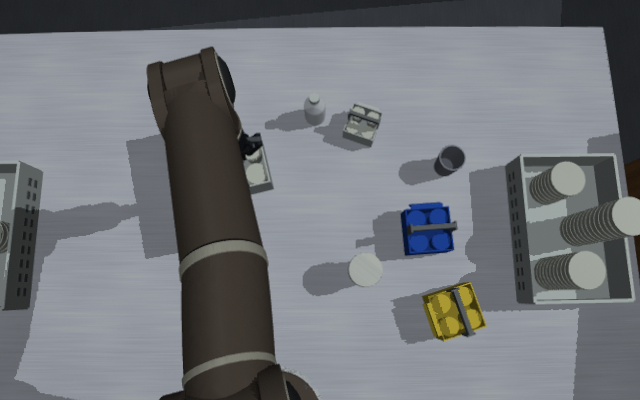

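```bash
python3 -c "
from h import *
import pickle
c=pickle.load(open('wrist3.pkl','rb'));save(c,'w3a.png',(120,0,270,120),5);save(c,'w3b.png',(150,110,270,230),5)
# expected louver top in image
yaw=np.radians(102.92); X=np.array([np.cos(yaw),np.sin(yaw)]);Y=np.array([-X[1],X[0]]);S=np.array([.5916,.1521])
for y in (-.15,-.1,-.05): print(y,proj(c,[np.r_[S+Y*y+X*a,.16] for a in (-.0015,.0015)]).round(1).tolist())
"
```

```text
-0.15 [[184.9, -75.6], [180.3, -75.5]]
-0.1 [[191.6, 9.1], [187.2, 9.2]]
-0.05 [[198.4, 85.9], [194.3, 85.9]]
```

View pics/w3a.png

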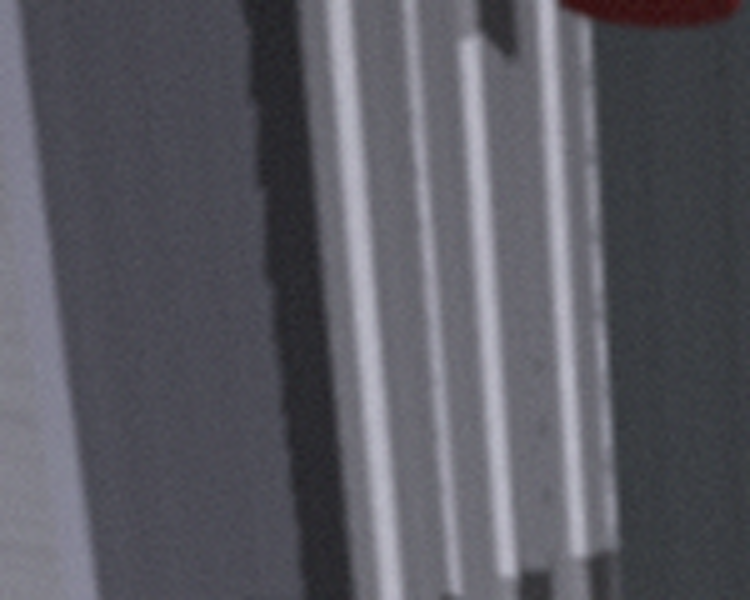

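View pics/w3b.png

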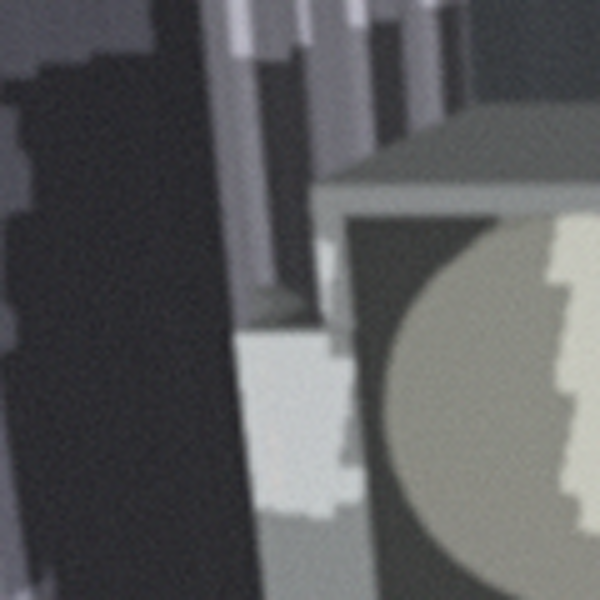

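```bash
python3 -c "
from h import *
import pickle
c=pickle.load(open('wrist3.pkl','rb'))
o=get_obs()
a=np.radians(103.31);X=np.array([np.cos(a),np.sin(a)]);Y=np.array([-X[1],X[0]]);
C=np.array([.5791,.0555])
for p in ([55,-55,75],[-55,-55,75],[64,-40,75],[61,-40,75],[6,-55,125],[-6,-55,125]):
    print(p,proj(c,np.r_[C+X*p[0]/1e3+Y*p[1]/1e3,.1698+p[2]/1e3]).round(1))
"; python3 -c "
import cv2;i=cv2.imread('pics/wrist3.png')[120:190,190:450];cv2.imwrite('pics/w3c.png',cv2.resize(i,None,fx=3,fy=3,interpolation=2))"
```

```text
[55, -55, 75] [[211.7 144.3]]
[-55, -55, 75] [[433.8 144.4]]
[64, -40, 75] [[197.1 173.8]]
[61, -40, 75] [[203.  173.8]]
[6, -55, 125] [[305.5 165.5]]
[-6, -55, 125] [[340.  165.5]]
```

View pics/w3c.png

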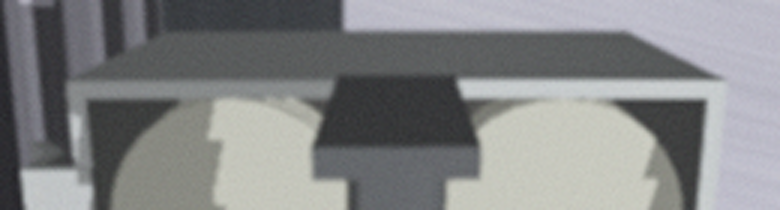

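```bash
cat >> h.py <<'E'
SY=np.radians(102.92); SX=np.array([np.cos(SY),np.sin(SY)]); SYv=np.array([-SX[1],SX[0]]); SO=np.array([.5916,.1521])
def goal(x,y,z):
    p=SO+SX*x+SYv*y; delta([p[0],p[1],z],-77.08)
    o=get_obs(); d=o['position'][:2]-SO; print('tcp in stand',(d@SX*1e3).round(2),(d@SYv*1e3).round(2),(o['position'][2]*1e3).round(2),'F stand',(o['force'][:2]@SX).round(2),(o['force'][:2]@SYv).round(2),o['force'][2].round(2),'M',o['moment'].round(2))
E
python3 -c "
from h import *
goal(-.061,.025,.231)"
```

```text
t 6.2333 pos [0.5791 0.0557 0.2768] yang -76.67 tilt [-8.0e-04  1.9e-03 -1.0e+00] slide [ 0.0458 -0.03   -0.009 ] twist 0.007194917534323498 F [-0.43  0.11 -2.14] gap 0.010645680010876787
tcp in stand -91.13 33.72 276.78 F stand 0.21 0.39 -2.14 M [-0.02  0.03  0.  ]
```

>>> servo_tool([
  [0,-0.007,-0.002],
  [0,-0.015,-0.005],
  [0,-0.023,-0.007],
  [0,-0.03,-0.009],
  [0,-0.03,-0.009],
  [0.01,-0.03,-0.009],
  [0.022,-0.03,-0.009],
  [0.034,-0.03,-0.009],
  [0.042,-0.03,-0.009],
  [0.042,-0.03,-0.009],
], twist=[0.007,0.007,0.007,0.007,0.007,0.007,0.007,0.007,0.007,0.007], grip=[1,1,1,1,1,1,1,1,1,1])

```text
time_s: 7.07
position: [0.5795, 0.0862, 0.2317]
eef_rot: [2.097, 0.239, -2.109]
force: [-0.2, -0.7, -2.4]
finger_gap: 0.0109
```

```bash
python3 -c "
from h import *
goal(-.061,.025,.231);goal(-.0592,.025,.231)
import pickle
for n in ['wrist','scene']:
    c=read_camera(n); save(c,n+'4.png'); pickle.dump(c,open(n+'4.pkl','wb'))
    save(c,n+'4c.png',(120,60,280,240) if n=='wrist' else (350,160,450,280),4)
"
```

```text
t 7.0667 pos [0.5795 0.0862 0.2317] yang -77.1 tilt [-5.5e-03  9.0e-04 -1.0e+00] slide [ 0.0007 -0.0005 -0.0015] twist -0.00038763852677201315 F [-0.17 -0.67 -2.43] gap 0.010883344844547352
tcp in stand -61.52 26.54 231.74 F stand -0.62 0.32 -2.43 M [-0.    0.01  0.01]
t 7.0667 pos [0.5795 0.0862 0.2317] yang -77.1 tilt [-5.5e-03  9.0e-04 -1.0e+00] slide [ 0.0007 -0.0023 -0.0015] twist -0.00038763852677201315 F [-0.17 -0.67 -2.43] gap 0.010883344844547352
tcp in stand -61.52 26.54 231.74 F stand -0.62 0.32 -2.43 M [-0.    0.01  0.01]
```

View pics/wrist4c.png

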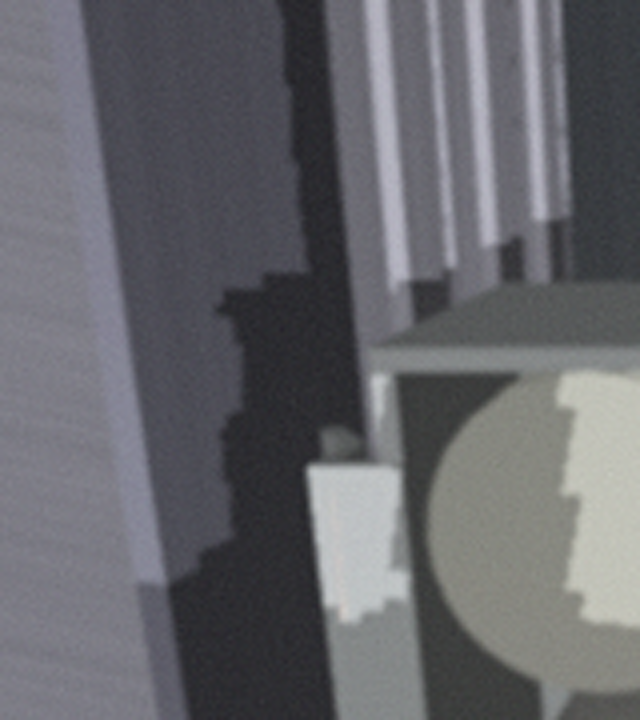

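View pics/scene4c.png

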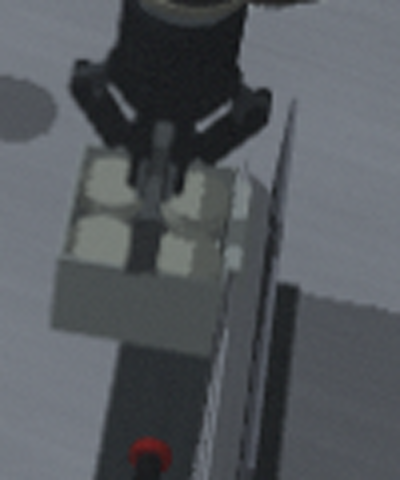

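```bash
python3 -c "
from h import *
import pickle
c=pickle.load(open('wrist4.pkl','rb'))
for y in (-.11,-.09,-.07,-.05,-.035): print(y,proj(c,[np.r_[SO+SYv*y+SX*a,.16] for a in (-.0015,.0015)]).round(1).tolist())
g=c['color'].mean(2)
for v in (70,90,110,125): print(v,g[v,205:228].round().astype(int).tolist())
C=get_obs()['position'][:2]
for p in ([55,-55,75],[-55,-55,75],[64,-40,75],[61,-40,75]):
    print(p,proj(c,np.r_[C+SX*p[0]/1e3+SYv*p[1]/1e3,.2317-.107+p[2]/1e3]).round(1))
"
```

```text
-0.11 [[211.9, -16.8], [206.4, -16.7]]
-0.09 [[214.9, 23.2], [209.6, 23.3]]
-0.07 [[218.0, 61.3], [212.8, 61.4]]
-0.05 [[221.0, 97.4], [215.9, 97.4]]
-0.035 [[223.1, 123.2], [218.2, 123.2]]
70 [107, 109, 107, 108, 103, 112, 129, 157, 175, 181, 182, 173, 146, 110, 105, 106, 111, 104, 103, 101, 104, 116, 135]
90 [108, 113, 106, 112, 110, 107, 106, 115, 135, 168, 180, 182, 180, 164, 130, 110, 105, 105, 107, 106, 106, 101, 108]
110 [67, 96, 112, 112, 113, 110, 112, 110, 108, 116, 145, 171, 183, 183, 176, 154, 119, 109, 104, 113, 109, 108, 108]
125 [44, 59, 81, 106, 111, 109, 108, 106, 110, 108, 109, 133, 171, 181, 183, 182, 164, 130, 106, 106, 107, 111, 104]
[55, -55, 75] [[210.5 141.6]]
[-55, -55, 75] [[433.5 141.6]]
[64, -40, 75] [[196.  171.2]]
[61, -40, 75] [[201.8 171.2]]
```

View pics/wrist4.png

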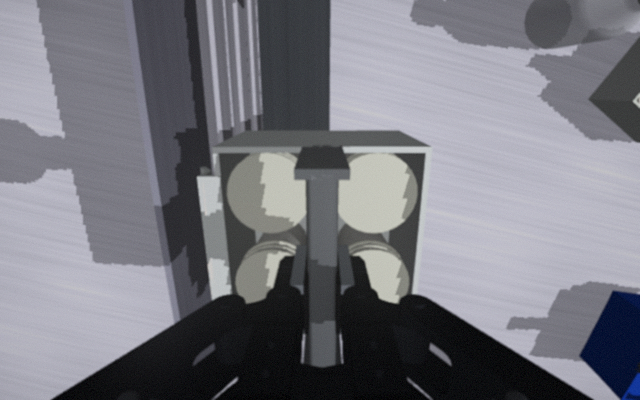

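>>> servo_tool([
  [0,-0.001,-0.001],
  [0.005,-0.001,-0.0015],
  [0.01,-0.001,-0.0015],
  [0.015,-0.001,-0.0015],
  [0.0185,-0.001,-0.0015],
  [0.0185,-0.001,-0.0015],
  [0.0185,-0.001,-0.0015],
  [0.0185,-0.001,-0.0015],
  [0.0185,-0.001,-0.0015],
  [0.0185,-0.001,-0.0015],
], twist=[0,0,0,0,0,0,0,0,0,0], grip=[1,1,1,1,1,1,1,1,1,1])

```text
time_s: 8.0
position: [0.582, 0.0881, 0.2159]
eef_rot: [2.101, 0.24, -2.105]
force: [0.4, -1.2, -2.5]
finger_gap: 0.0107
```

```bash
python3 -c "
from h import *
goal(-.0585,.025,.195)
import pickle
for n in ['wrist','scene']:
    c=read_camera(n); save(c,n+'5.png'); pickle.dump(c,open(n+'5.pkl','wb'))
    save(c,n+'5c.png',(120,60,280,240) if n=='wrist' else (350,160,450,280),4)
    if n=='wrist':
        g=c['color'].mean(2)
        for v in (70,90,110,125): 
            e=[proj(c,np.r_[SO+SYv*y,.16])[0] for y in np.linspace(-.12,0,50)]; e=np.array(e); x=np.interp(v,e[:,1],e[:,0]); r=g[v,200:232]; h=np.where(r>150)[0]+200; print(v,x.round(1),h.tolist())
"
```

```text
t 8.0 pos [0.582  0.0881 0.2159] yang -77.09 tilt [-0.0018  0.0017 -1.    ] slide [ 0.0209 -0.0017  0.0013] twist -0.00019974824982133603 F [ 0.43 -1.16 -2.46] gap 0.010701010512711984
tcp in stand -60.2 23.67 215.88 F stand -1.23 -0.16 -2.46 M [ 0.01  0.03 -0.02]
70 209.8 [206, 207, 208, 209, 210, 223, 224]
90 211.6 [207, 208, 209, 210, 211, 212, 225, 226]
110 213.4 [209, 210, 211, 212, 213, 214, 226, 227]
125 214.7 [211, 212, 213, 214, 215, 227, 228]
```

View pics/wrist5c.png

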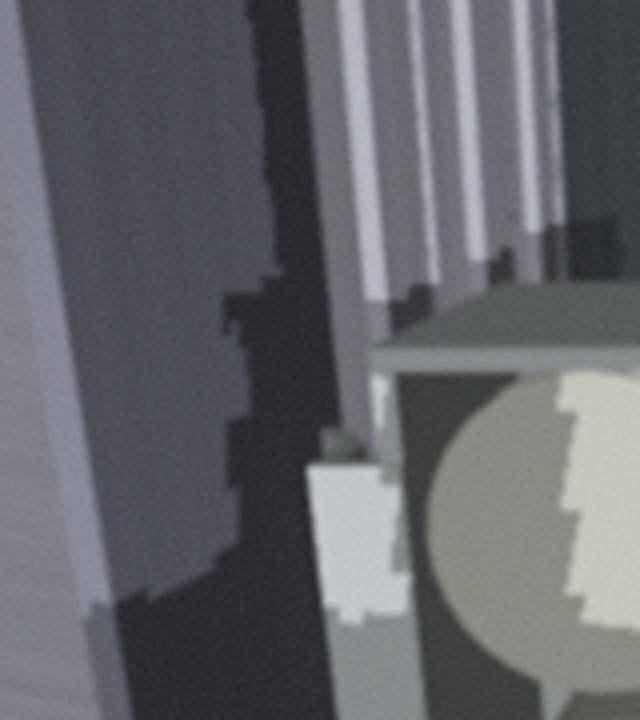

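View pics/scene5c.png

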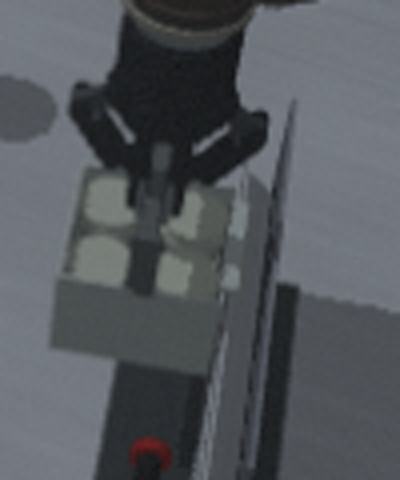

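>>> servo_tool([
  [0,-0.002,0.001],
  [0,-0.002,0.001],
  [0,-0.002,0.001],
  [0.002,-0.002,0.001],
  [0.004,-0.002,0.001],
  [0.006,-0.002,0.001],
  [0.008,-0.002,0.001],
  [0.008,-0.002,0.001],
  [0.008,-0.002,0.001],
  [0.008,-0.002,0.001],
], twist=[0,0,0,0,0,0,0,0,0,0], grip=[1,1,1,1,1,1,1,1,1,1])

```text
time_s: 8.93
position: [0.5806, 0.0898, 0.2078]
eef_rot: [2.101, 0.24, -2.105]
force: [0.0, -0.4, -3.0]
finger_gap: 0.0105
```

```bash
cat >> h.py <<'E'
def chk(k):
    import pickle
    c=read_camera('wrist'); save(c,'wrist%s.png'%k); save(c,'wrist%sc.png'%k,(120,60,280,240),4)
    g=c['color'].mean(2)
    e=np.array([proj(c,np.r_[SO+SYv*y,.16])[0] for y in np.linspace(-.14,0,50)])
    for v in (70,90,110,125): 
        x=np.interp(v,e[:,1],e[:,0]); r=g[v,190:222]; h=np.where(r>150)[0]+190; print(v,x.round(1),h.tolist())
E
python3 -c "
from h import *
goal(-.0583,.025,.195)
chk(6)
"
```

```text
t 8.9333 pos [0.5806 0.0898 0.2078] yang -77.1 tilt [-0.0018  0.0017 -1.    ] slide [0.0128 0.0001 0.0003] twist -0.00029909578870135204 F [ 0.02 -0.38 -3.01] gap 0.010487933984646626
tcp in stand -58.23 24.69 207.83 F stand -0.38 0.06 -3.01 M [-0.02 -0.05  0.03]
70 208.6 [204, 205, 206, 207, 208, 209]
90 210.4 [206, 207, 208, 209, 210, 211]
110 212.2 [208, 209, 210, 211, 212, 213]
125 213.6 [209, 210, 211, 212, 213, 214]
```

>>> servo_tool([
  [0.001,0,0],
  [0.002,0,0],
  [0.003,0,0],
  [0.004,0,0],
  [0.005,0,0],
  [0.006,0,0],
  [0.006,0,0],
  [0.006,0,0],
  [0.006,0,0],
  [0.006,0,0],
], twist=[0,0,0,0,0,0,0,0,0,0], grip=[1,1,1,1,1,1,1,1,1,1])

```text
time_s: 9.82
position: [0.5806, 0.0899, 0.2019]
eef_rot: [2.102, 0.24, -2.105]
force: [-0.5, 0.3, -2.0]
finger_gap: 0.0107
```

```bash
python3 -c "
from h import *
goal(-.0583,.025,.195)
chk(7)
"
```

```text
t 9.8167 pos [0.5806 0.0899 0.2019] yang -77.09 tilt [-0.0016  0.0018 -1.    ] slide [0.0069 0.0001 0.0004] twist -0.00022638823581949674 F [-0.5   0.26 -1.97] gap 0.010716742165908611
tcp in stand -58.18 24.62 201.94 F stand 0.37 0.43 -1.97 M [ 0.01 -0.03  0.02]
70 204.9 [200, 201, 202, 203, 204, 205, 220, 221]
90 206.7 [202, 203, 204, 205, 206, 207, 221]
110 208.6 [204, 205, 206, 207, 208, 209]
125 210.0 [205, 206, 207, 208, 209, 210]
```

View pics/wrist7c.png

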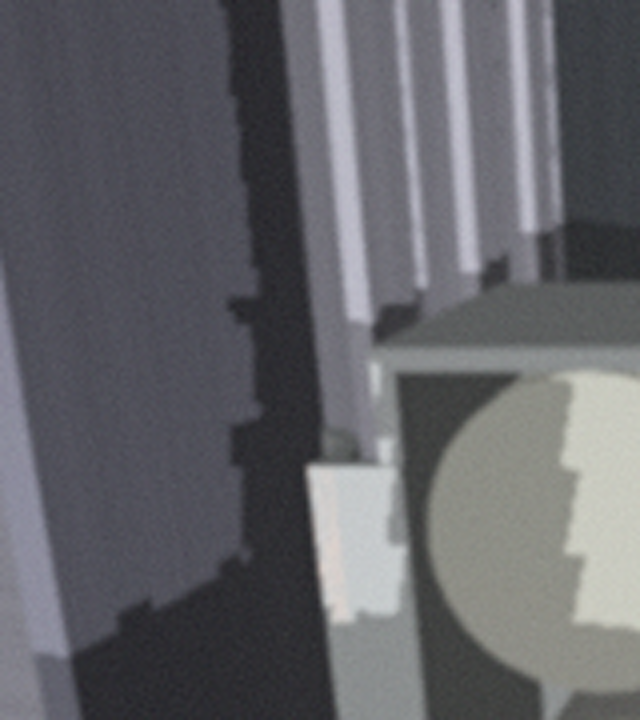

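>>> servo_tool([
  [0.001,0,0],
  [0.002,0,0],
  [0.003,0,0],
  [0.004,0,0],
  [0.005,0,0],
  [0.005,0,0],
  [0.005,0,0],
  [0.005,0,0],
  [0.005,0,0],
  [0.005,0,0],
], twist=[0,0,0,0,0,0,0,0,0,0], grip=[1,1,1,1,1,1,1,1,1,1])

```text
time_s: 10.7
position: [0.5807, 0.0899, 0.197]
eef_rot: [2.102, 0.24, -2.104]
force: [1.1, 0.6, -2.5]
finger_gap: 0.0108
```

```bash
python3 -c "
from h import *
goal(-.0583,.025,.195)
"
```

```text
t 10.7 pos [0.5807 0.0899 0.197 ] yang -77.1 tilt [-0.0014  0.0018 -1.    ] slide [0.002  0.0001 0.0004] twist -0.0002679615358903081 F [ 1.13  0.58 -2.55] gap 0.01084136903475282
tcp in stand -58.19 24.57 197.04 F stand 0.31 -1.23 -2.55 M [-0.03 -0.05 -0.01]
```

>>> servo_tool([
  [0.0005,0,0],
  [0.001,0,0],
  [0.0015,0,0],
  [0.002,0,0],
  [0.002,0,0],
  [0.002,0,0],
  [0.002,0,0],
  [0.002,0,0],
  [0.002,0,0],
  [0.002,0,0],
], twist=[0,0,0,0,0,0,0,0,0,0], grip=[1,1,1,1,1,1,1,1,1,1])

```text
time_s: 11.53
position: [0.5807, 0.0899, 0.1951]
eef_rot: [2.102, 0.24, -2.104]
force: [0.8, -0.5, -0.7]
finger_gap: 0.0107
```

```bash
python3 -c "
from h import *
goal(-.0583,.025,.195)
"
```

```text
t 11.5333 pos [0.5807 0.0899 0.1951] yang -77.1 tilt [-0.0014  0.0018 -1.    ] slide [0.0001 0.0001 0.0004] twist -0.000282459032516754 F [ 0.8  -0.52 -0.73] gap 0.010667547939335626
tcp in stand -58.18 24.58 195.06 F stand -0.69 -0.66 -0.73 M [0.03 0.12 0.02]
```

>>> servo_tool([
  [0.0005,0,0],
  [0.001,0,0],
  [0.001,0,0],
  [0.001,0,0],
  [0.001,0,0],
  [0.001,0,0],
  [0.001,0,0],
  [0.001,0,0],
  [0.001,0,0],
  [0.001,0,0],
], twist=[0,0,0,0,0,0,0,0,0,0], grip=[1,1,1,1,1,1,1,1,1,1])

```text
time_s: 12.37
position: [0.5809, 0.0898, 0.1946]
eef_rot: [2.103, 0.239, -2.104]
force: [-1.1, -3.2, 5.7]
finger_gap: 0.0106
```

```bash
python3 -c "
from h import *
goal(-.0583,.025,.195)
chk(8)
c=read_camera('scene'); save(c,'scene8.png',(350,160,450,300),4)
"
```

```text
t 12.3667 pos [0.5809 0.0898 0.1946] yang -77.11 tilt [-6.0e-04  1.7e-03 -1.0e+00] slide [-0.0004 -0.0001  0.0006] twist -0.0004808827816345812 F [-1.09 -3.17  5.69] gap 0.010577092414225286
tcp in stand -58.37 24.38 194.65 F stand -2.85 1.77 5.69 M [-0.03  0.49  0.12]
70 199.3 [194, 195, 196, 197, 198, 199, 200, 215, 216, 217]
90 201.2 [196, 197, 198, 199, 200, 201, 202, 217, 218]
110 203.2 [198, 199, 200, 201, 202, 203, 204, 218, 219, 220]
125 204.7 [200, 201, 202, 203, 204, 205, 220, 221]
```

View pics/wrist8.png

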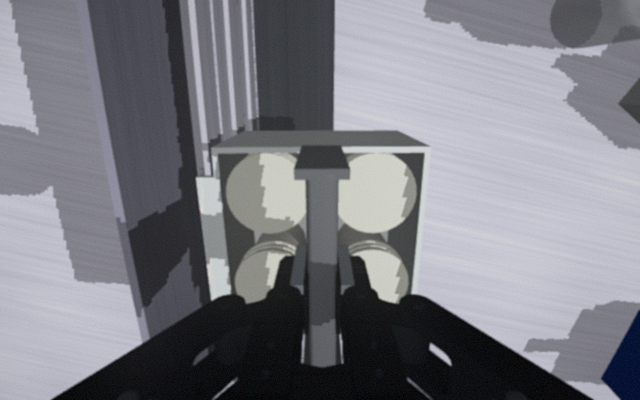

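View pics/scene8.png

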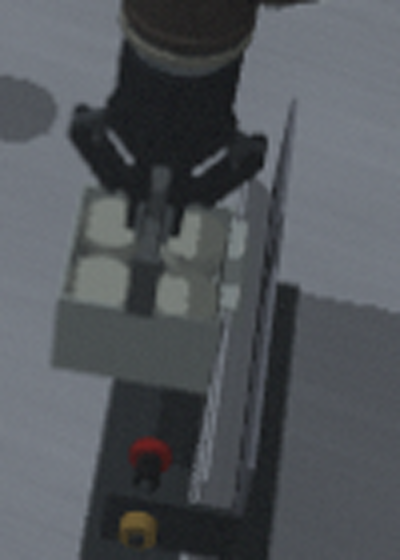

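```bash
python3 -c "
from h import *
import pickle
for n in ('top0','scene0','wrist3'):
    c=pickle.load(open(n+'.pkl','rb'));P,u,v=cloud(c);C=c['color'][v,u].astype(int)
    m=(C[:,0]>70)&(C[:,1]<50)&(C[:,2]<50)&(np.hypot(P[:,0]-SO[0],P[:,1]-SO[1])<.25)
    Q=P[m]; d=Q[:,:2]-SO; print(n,len(Q)); 
    if len(Q): print(np.percentile(d@SX,[2,50,98]).round(4),np.percentile(d@SYv,[2,10,50,90,98]).round(4),np.percentile(Q[:,2],[2,50,98]).round(4))
"
```

```text
top0 34
[-0.0469 -0.0368 -0.0168] [-0.1414 -0.1184 -0.1132 -0.1105 -0.1097] [0.0803 0.134  0.1394]
scene0 24
[-0.046  -0.0377 -0.0283] [-0.1209 -0.1202 -0.1178 -0.1142 -0.1112] [0.1318 0.1377 0.1432]
wrist3 3
[-0.0473 -0.0472 -0.0236] [-0.1143 -0.1142 -0.1136 -0.1134 -0.1133] [0.1201 0.1224 0.1264]
```

>>> servo_tool([
  [0,0,-0.003],
  [0,0,-0.008],
  [0,0,-0.014],
  [0,0,-0.02],
  [0,0,-0.026],
  [0,0,-0.032],
  [0,0,-0.037],
  [0,0,-0.04],
  [0,0,-0.04],
  [0,0,-0.04],
], twist=[0,0,0,0,0,0,0,0,0,0], grip=[1,1,1,1,1,1,1,1,1,1])

```text
time_s: 13.3
position: [0.6207, 0.099, 0.1947]
eef_rot: [2.105, 0.24, -2.102]
force: [0.8, 0.5, 2.9]
finger_gap: 0.011
```

```bash
python3 -c "
from h import *
goal(-.0583,-.04,.195)
chk(9)
"
```

```text
t 13.3 pos [0.6207 0.099  0.1947] yang -77.12 tilt [ 8.0e-04  2.4e-03 -1.0e+00] slide [-0.0002  0.     -0.0235] twist -0.0006262444107928004 F [0.79 0.48 2.88] gap 0.01098235261649737
tcp in stand -58.24 -16.45 194.73 F stand 0.29 -0.88 2.88 M [ 0.51 -0.12 -0.13]
70 199.8 [195, 196, 197, 198, 199, 200, 201, 216, 217]
90 201.7 [197, 198, 199, 200, 201, 202, 203, 217, 218, 219]
110 203.6 [199, 200, 201, 202, 203, 204, 205, 219, 220, 221]
125 205.1 [200, 201, 202, 203, 204, 205, 206, 220, 221]
```

View pics/wrist9.png

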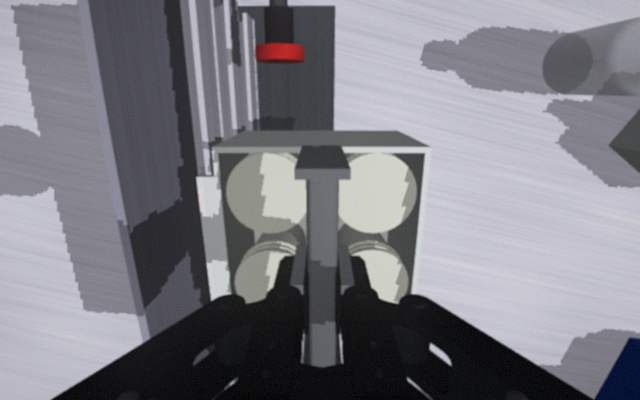

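```bash
python3 -c "
from h import *
c=read_camera('wrist'); save(c,'w9z.png',(240,20,320,80),8)
import pickle; pickle.dump(c,open('w9.pkl','wb'))
for v in range(40,66,2):
    p=onz(c,[[280,v]],.139)[0]; d=p[:2]-SO; print(v,(d@SX).round(4),(d@SYv).round(4),c['color'][v,280])
P,u,v=cloud(c);C=c['color'][v,u].astype(int)
m=(C[:,0]>90)&(C[:,1]<60)&(C[:,2]<60)&(v<80);Q=P[m];d=Q[:,:2]-SO;print(len(Q),np.percentile(d@SX,[2,50,98]).round(4),np.percentile(d@SYv,[2,10,50,90,98]).round(4),np.percentile(Q[:,2],[2,50,98]).round(4))
"
```

```text
40 -0.0362 -0.1221 [36 37 40]
42 -0.0361 -0.1212 [93 42 42]
44 -0.0361 -0.1202 [174  35  33]
46 -0.0361 -0.1192 [181  42  39]
48 -0.036 -0.1182 [178  38  35]
50 -0.036 -0.1173 [183  41  40]
52 -0.036 -0.1163 [186  42  43]
54 -0.0359 -0.1153 [184  38  40]
56 -0.0359 -0.1143 [184  42  38]
58 -0.0359 -0.1133 [148  35  35]
60 -0.0358 -0.1123 [66 29 29]
62 -0.0358 -0.1114 [66 36 37]
64 -0.0358 -0.1104 [64 61 65]
772 [-0.0469 -0.0358 -0.0225] [-0.1212 -0.1204 -0.1172 -0.1139 -0.1131] [0.1253 0.1364 0.139 ]
```

View pics/w9z.png

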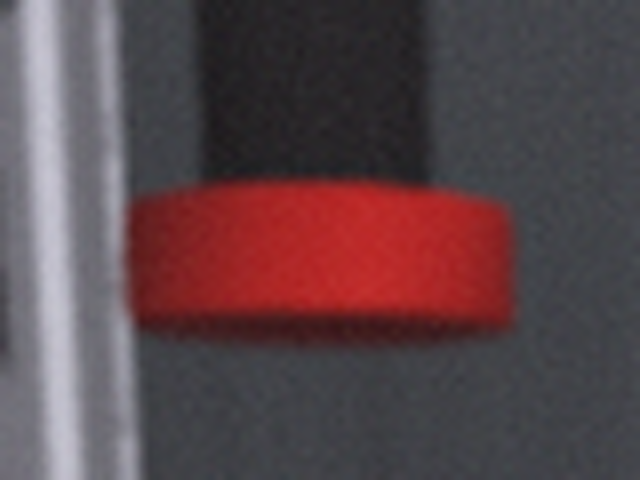

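```bash
python3 -c "
from h import *
import pickle; c=pickle.load(open('w9.pkl','rb'))
save(c,'w9y.png',(200,125,300,165),7)
for v in (144,146,148,150):
    d=onz(c,[[270,v]],.1626)[0][:2]-SO; print(v,(d@SYv).round(4),c['color'][v,270])
goal(-.0583,-.04,.195)
"
```

```text
144 -0.0714 [ 99 101 100]
146 -0.0704 [117 119 119]
148 -0.0694 [143 147 148]
150 -0.0684 [146 149 149]
t 13.4 pos [0.6204 0.0989 0.1948] yang -77.12 tilt [ 6.0e-04  2.2e-03 -1.0e+00] slide [-0.0002 -0.     -0.0238] twist -0.0006549262836433475 F [1.18 1.7  1.84] gap 0.010890115040548022
tcp in stand -58.29 -16.18 194.76 F stand 1.39 -1.53 1.84 M [ 0.46 -0.23 -0.11]
```

View pics/w9y.png

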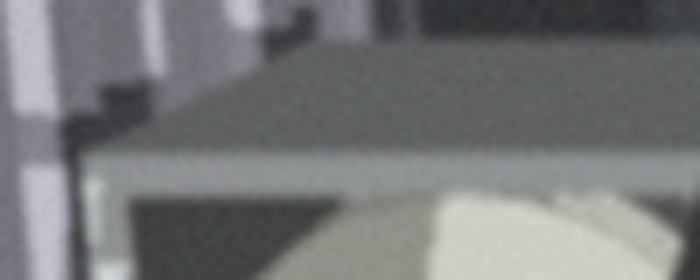

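>>> servo_tool([
  [0,0,-0.003],
  [0,0,-0.008],
  [0,0,-0.013],
  [0,0,-0.018],
  [0,0,-0.023],
  [0,0,-0.028],
  [0,0,-0.032],
  [0,0,-0.035],
  [0,0,-0.035],
  [0,0,-0.035],
], twist=[0,0,0,0,0,0,0,0,0,0], grip=[1,1,1,1,1,1,1,1,1,1])

```text
time_s: 14.23
position: [0.6552, 0.1069, 0.1948]
eef_rot: [2.106, 0.24, -2.101]
force: [0.7, 0.1, 1.5]
finger_gap: 0.0106
```

```bash
cat >> h.py <<'E'
def gapm(k):
    c=read_camera('wrist'); save(c,'w%sz.png'%k,(230,80,330,180),6)
    col=c['color'][:,278:283].astype(int).mean(1); 
    red=[v for v in range(0,150) if col[v,0]>110 and col[v,1]<60]
    if red:
        f=lambda v:((onz(c,[[280,v]],.139)[0][:2]-SO)@SYv).round(4)
        print('red rows',red[0],red[-1],f(red[0]),f(red[-1]+.5))
    for v in (145,146,147,148): print(v,((onz(c,[[270,v]],.1626)[0][:2]-SO)@SYv).round(4),int(c['color'][v,260:275].mean()),end=' | ')
    print()
    F=[]
    for i in range(6):
        read_camera('wrist'); o=get_obs(); F.append(np.r_[o['force'][:2]@SX,o['force'][:2]@SYv,o['force'][2]])
    print('meanF',np.mean(F,0).round(2),np.std(F,0).round(2))
E
python3 -c "
from h import *
goal(-.0583,-.0592,.195)
gapm(10)
goal(-.0583,-.0592,.195)
"
```

```text
t 14.2333 pos [0.6552 0.1069 0.1948] yang -77.13 tilt [ 0.0018  0.0027 -1.    ] slide [-0.0002  0.     -0.0074] twist -0.000932864985284859 F [0.68 0.06 1.54] gap 0.010640383476359282
tcp in stand -58.25 -51.84 194.81 F stand -0.09 -0.67 1.54 M [ 0.41 -0.07 -0.07]
red rows 112 126 -0.1211 -0.1132
145 -0.1064 102 | 146 -0.106 116 | 147 -0.1055 136 | 148 -0.105 147 | 
meanF [-0.08 -1.12  1.75] [0.51 0.38 0.24]
t 14.5833 pos [0.6546 0.1067 0.1949] yang -77.13 tilt [ 0.001   0.0024 -1.    ] slide [-0.0001 -0.0001 -0.0079] twist -0.00084630428473731 F [ 1.17 -0.5   1.73] gap 0.010333605570120882
tcp in stand -58.35 -51.28 194.85 F stand -0.75 -1.02 1.73 M [ 0.41 -0.2  -0.11]
```

View pics/w10z.png

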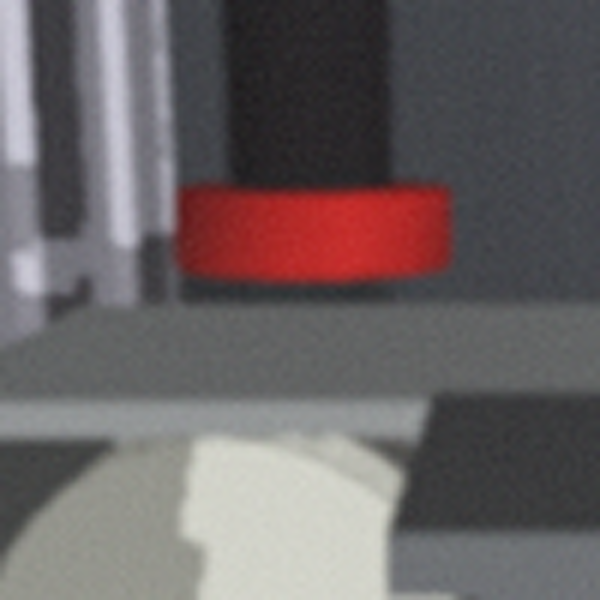

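>>> servo_tool([
  [0,0,-0.001],
  [0,0,-0.002],
  [0,0,-0.003],
  [0,0,-0.004],
  [0,0,-0.005],
  [0,0,-0.006],
  [0,0,-0.006],
  [0,0,-0.006],
  [0,0,-0.006],
  [0,0,-0.006],
], twist=[0,0,0,0,0,0,0,0,0,0], grip=[1,1,1,1,1,1,1,1,1,1])

```text
time_s: 15.42
position: [0.6606, 0.108, 0.1948]
eef_rot: [2.105, 0.24, -2.102]
force: [-0.9, -0.5, 1.3]
finger_gap: 0.0105
```

```bash
python3 -c "
from h import *
goal(-.0583,-.0592,.195)
gapm(11)
goal(-.0583,-.0592,.195)
"
```

```text
t 15.4167 pos [0.6606 0.108  0.1948] yang -77.13 tilt [ 0.0012  0.0024 -1.    ] slide [-0.0002 -0.0001 -0.0018] twist -0.0008877075457238229 F [-0.92 -0.53  1.25] gap 0.010484996441214952
tcp in stand -58.38 -57.36 194.82 F stand -0.31 1.01 1.25 M [0.19 0.31 0.07]
red rows 122 135 -0.1212 -0.1138
145 -0.112 101 | 146 -0.1115 112 | 147 -0.111 132 | 148 -0.1105 146 | 
meanF [0.2  0.36 1.64] [0.45 0.58 0.44]
t 15.7667 pos [0.6605 0.108  0.1949] yang -77.13 tilt [ 0.0012  0.0024 -1.    ] slide [-0.0001 -0.0001 -0.0019] twist -0.000872563564275336 F [-0.43  0.86  2.01] gap 0.010662396471872814
tcp in stand -58.37 -57.33 194.85 F stand 0.93 0.23 2.01 M [0.21 0.19 0.04]
```

View pics/w11z.png

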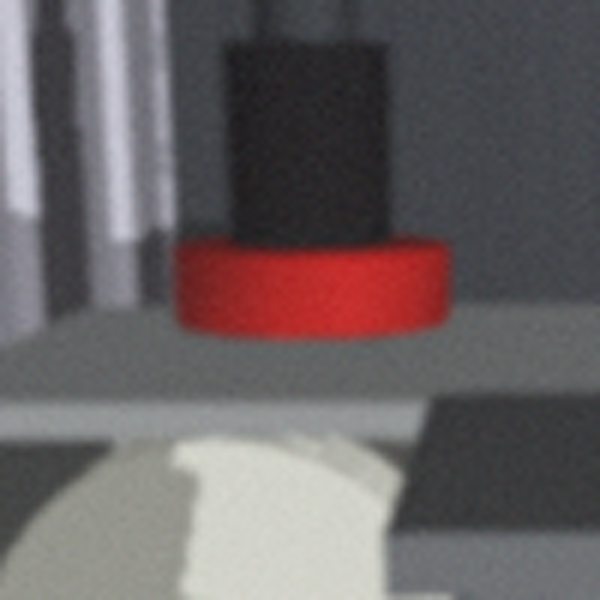

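>>> servo_tool([
  [0,0,-0.0005],
  [0,0,-0.001],
  [0,0,-0.0015],
  [0,0,-0.002],
  [0,0,-0.0025],
  [0,0,-0.003],
  [0,0,-0.003],
  [0,0,-0.003],
  [0,0,-0.003],
  [0,0,-0.003],
], twist=[0,0,0,0,0,0,0,0,0,0], grip=[1,1,1,1,1,1,1,1,1,1])

```text
time_s: 16.6
position: [0.6634, 0.1087, 0.1948]
eef_rot: [2.105, 0.24, -2.102]
force: [-2.1, -0.7, 3.7]
finger_gap: 0.011
```

```bash
python3 -c "
from h import *
goal(-.0583,-.0592,.195)
gapm(12)
goal(-.0583,-.0592,.195)
"
```

```text
t 16.6 pos [0.6634 0.1087 0.1948] yang -77.13 tilt [ 0.0011  0.0024 -1.    ] slide [-0.0002 -0.      0.0011] twist -0.0007935120964951518 F [-2.14 -0.69  3.72] gap 0.010964185605041156
tcp in stand -58.34 -60.29 194.85 F stand -0.19 2.24 3.72 M [0.16 0.66 0.17]
red rows 126 139 -0.1219 -0.1144
145 -0.1149 101 | 146 -0.1144 113 | 147 -0.1139 132 | 148 -0.1134 146 | 
meanF [-0.09  2.38  2.97] [0.62 0.49 0.38]
t 16.95 pos [0.6634 0.1087 0.1949] yang -77.13 tilt [ 0.0011  0.0023 -1.    ] slide [-0.0001 -0.0001  0.0011] twist -0.000842571537637835 F [-2.85 -1.37  2.79] gap 0.010992002410081822
tcp in stand -58.38 -60.3 194.86 F stand -0.69 3.09 2.79 M [0.15 0.72 0.12]
```

View pics/w12z.png

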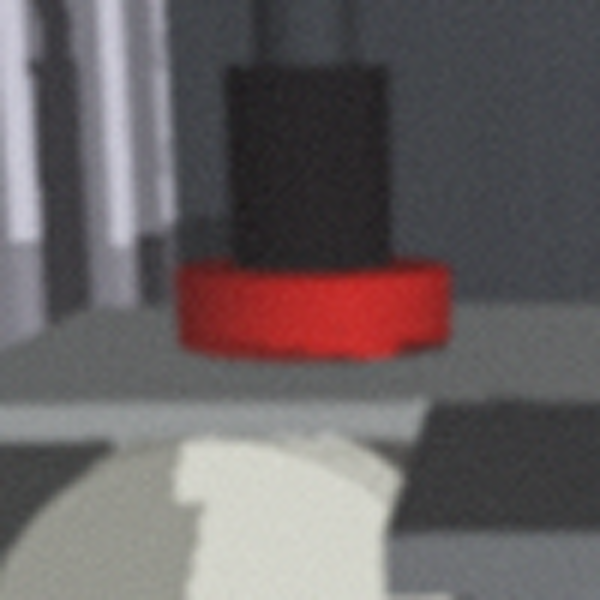

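>>> servo_tool([
  [0,0,-0.0005],
  [0,0,-0.001],
  [0,0,-0.0015],
  [0,0,-0.002],
  [0,0,-0.0025],
  [0,0,-0.0025],
  [0,0,-0.0025],
  [0,0,-0.0025],
  [0,0,-0.0025],
  [0,0,-0.0025],
], twist=[0,0,0,0,0,0,0,0,0,0], grip=[1,1,1,1,1,1,1,1,1,1])

```text
time_s: 17.78
position: [0.6657, 0.1092, 0.1948]
eef_rot: [2.105, 0.24, -2.102]
force: [-4.6, -1.7, 4.1]
finger_gap: 0.0109
```

```bash
python3 -c "
from h import *
goal(-.0583,-.0592,.195)
gapm(13)
goal(-.0583,-.0592,.195)
"
```

```text
t 17.7833 pos [0.6657 0.1092 0.1948] yang -77.13 tilt [ 8.0e-04  2.2e-03 -1.0e+00] slide [-0.0002 -0.0001  0.0034] twist -0.0008674693637639768 F [-4.57 -1.72  4.14] gap 0.010865955865608637
tcp in stand -58.42 -62.63 194.83 F stand -0.66 4.84 4.14 M [-0.01  1.21  0.18]
red rows 126 139 -0.1243 -0.1168
145 -0.1172 101 | 146 -0.1167 110 | 147 -0.1162 130 | 148 -0.1157 145 | 
meanF [-0.2   4.97  4.48] [0.21 0.42 0.42]
t 18.1333 pos [0.6657 0.1091 0.1948] yang -77.13 tilt [ 8.0e-04  2.2e-03 -1.0e+00] slide [-0.0002 -0.0002  0.0034] twist -0.0009363132727993394 F [-4.06 -1.15  4.71] gap 0.010497468551841076
tcp in stand -58.46 -62.62 194.82 F stand -0.21 4.21 4.71 M [-0.05  1.22  0.14]
```

View pics/w13z.png

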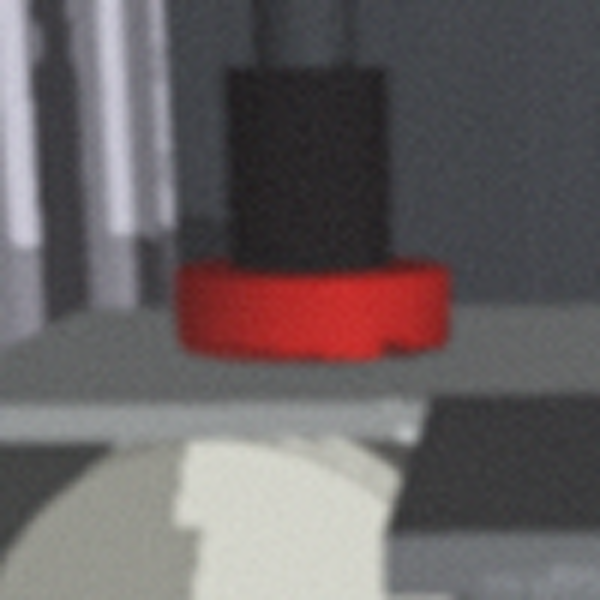

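>>> servo_tool([
  [-0.0002,0,0],
  [-0.0004,0,0],
  [-0.0004,0,0],
  [-0.0004,0,0],
  [-0.0004,0,0],
  [-0.0004,0,0],
  [-0.0004,0,0],
  [-0.0004,0,0],
  [-0.0004,0,0],
  [-0.0004,0,0],
], twist=[0,0,0,0,0,0,0,0,0,0], grip=[1,1,1,1,1,1,1,1,1,1])

```text
time_s: 18.97
position: [0.6656, 0.1093, 0.195]
eef_rot: [2.104, 0.24, -2.103]
force: [-2.9, -0.2, -1.7]
finger_gap: 0.0108
```

```bash
python3 -c "
from h import *
gapm(14)
goal(-.0583,-.0592,.195)
"
```

```text
red rows 126 139 -0.1242 -0.1167
145 -0.1171 101 | 146 -0.1166 113 | 147 -0.1161 132 | 148 -0.1156 146 | 
meanF [ 1.18  2.28 -2.24] [0.35 0.5  0.52]
t 19.3167 pos [0.6656 0.1093 0.1951] yang -77.12 tilt [ 5.0e-04  2.3e-03 -1.0e+00] slide [0.0001 0.     0.0033] twist -0.0007446161204511286 F [-2.29  0.71 -3.12] gap 0.01052232950979295
tcp in stand -58.27 -62.53 195.07 F stand 1.21 2.07 -3.12 M [0.28 0.75 0.06]
```

>>> servo_tool([
  [0.0002,0,0],
  [0.0002,0,0.0004],
  [0.0002,0,0.0008],
  [0.0002,0,0.001],
  [0.0002,0,0.001],
  [0.0002,0,0.001],
  [0.0002,0,0.001],
  [0.0002,0,0.001],
  [0.0002,0,0.001],
  [0.0002,0,0.001],
], twist=[0,0,0,0,0,0,0,0,0,0], grip=[1,1,1,1,1,1,1,1,1,1])

```text
time_s: 20.15
position: [0.6647, 0.1091, 0.195]
eef_rot: [2.105, 0.24, -2.102]
force: [-1.4, -0.1, -1.0]
finger_gap: 0.011
```

```bash
python3 -c "
from h import *
gapm(15)
goal(-.0583,-.0592,.195)
"
```

```text
red rows 126 139 -0.1233 -0.1158
145 -0.1162 101 | 146 -0.1157 112 | 147 -0.1152 132 | 148 -0.1147 145 | 
meanF [0.89 0.88 0.25] [0.52 0.47 0.45]
t 20.5 pos [0.6647 0.109  0.195 ] yang -77.13 tilt [ 7.0e-04  2.3e-03 -1.0e+00] slide [-0.     -0.      0.0024] twist -0.0008075228135486477 F [-0.17 -0.08  0.24] gap 0.010711581734843227
tcp in stand -58.33 -61.6 194.96 F stand -0.04 0.18 0.24 M [ 0.24  0.38 -0.03]
```

>>> servo_tool([
  [0,0,0],
  [0,0,0],
  [0,0,0],
  [0,0,0],
  [0,0,0],
  [0,0,0],
  [0,0,0],
  [0,0,0],
  [0,0,0],
  [0,0,0],
], twist=[0,0,0,0,0,0,0,0,0,0], grip=[1,1,1,0.85,0.8,0.75,0.7,0.65,0.6,0.5], force=20)

```text
time_s: 21.33
position: [0.6648, 0.1091, 0.1951]
eef_rot: [2.105, 0.24, -2.102]
force: [0.4, 0.7, 0.2]
finger_gap: 0.0424
```

```bash
python3 -c "
from h import *
gapm(16)
goal(-.0583,-.0592,.195)
chk(16)
"
```

```text
red rows 128 141 -0.1222 -0.1147
145 -0.1163 100 | 146 -0.1158 100 | 147 -0.1153 101 | 148 -0.1148 109 | 
meanF [-0.02 -0.29 -0.14] [0.27 0.8  0.54]
t 21.6833 pos [0.6647 0.109  0.195 ] yang -77.13 tilt [ 7.0e-04  2.3e-03 -1.0e+00] slide [-0.     -0.      0.0024] twist -0.0007865791725766179 F [-0.14  0.36 -1.17] gap 0.04255281912727928
tcp in stand -58.31 -61.64 194.96 F stand 0.38 0.06 -1.17 M [-0.01 -0.01 -0.08]
70 202.2 [195, 196, 197, 198, 199, 200, 201, 216, 217]
90 202.2 [197, 198, 199, 200, 201, 202, 203, 217, 218, 219]
110 203.6 [199, 200, 201, 202, 203, 204, 205, 219, 220, 221]
125 205.1 [200, 201, 202, 203, 204, 205, 206, 220, 221]
```

View pics/wrist16.png

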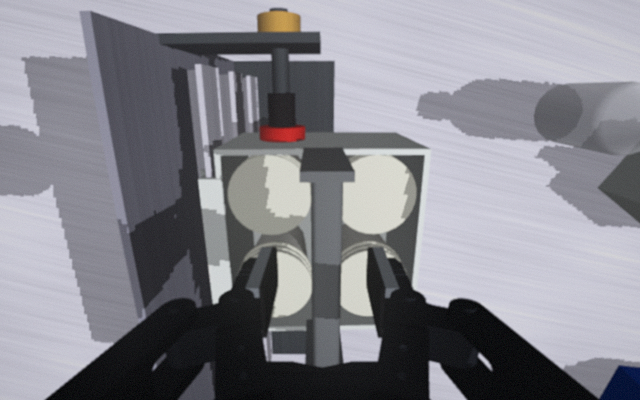

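View pics/w16z.png

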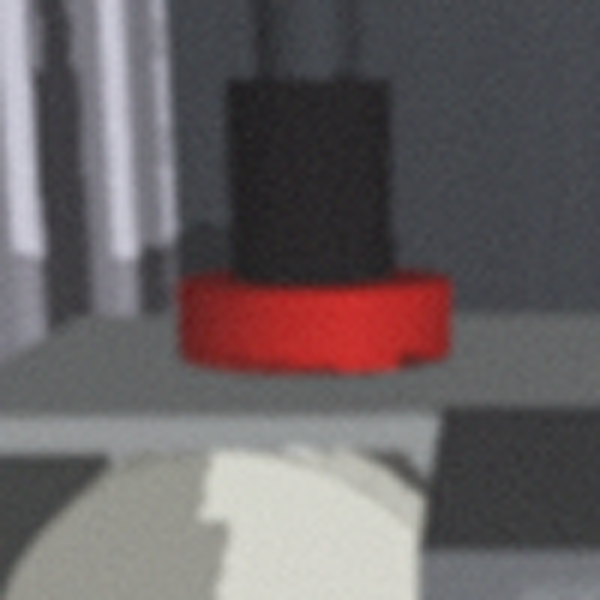

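```bash
cat > e.py <<'E'
from h import *
import pickle
def edge(col): # first row crossing red=100
    r=col[:,0]; g=col[:,1]; s=r-g
    for v in range(5,150):
        if s[v]<60<=s[v+1] and s[v+1]>0 and s[v+3]>90: return v+(60-s[v])/(s[v+1]-s[v])
def bot(col):
    s=col[:,0]-col[:,1]
    for v in range(150,5,-1):
        if s[v]<60<=s[v-1] and s[v-3]>90: return v-(60-s[v])/(s[v-1]-s[v])
def ys(c,img,tcpshift=0):
    out=[]
    for u in (272,276,280,284,288):
        col=img[:,u-2:u+3].astype(float).mean(1)
        for v in (edge(col),bot(col)):
            out.append(((onz(c,[[u,v]],.139)[0][:2]-SO)@SYv)*1e3+tcpshift)
    out=np.array(out).reshape(-1,2); return out.mean(0).round(2),out.std(0).round(2)
E
python3 - <<'E'
from e import *
c9=pickle.load(open('w9.pkl','rb')); print('free w9',ys(c9,c9['color']))
for i in range(3):
    c=read_camera('wrist'); print('now',ys(c,c['color']),get_obs()['time_s'])
pickle.dump(c,open('w16.pkl','wb'))
o=get_obs(); t=(o['position'][:2]-SO)@SYv*1e3; print(t)
for k,tc in ((10,-51.84),(11,-57.36),(12,-60.29),(13,-62.63),(14,-62.5),(15,-61.6),(16,-61.64)):
    im=cv2.imread('pics/w%sz.png'%k)[:,:,::-1]; im=cv2.resize(im,(100,100),interpolation=cv2.INTER_AREA)
    full=np.zeros((400,640,3),np.uint8); full[80:180,230:330]=im
    try: print(k,ys(c,full,tc-t))
    except Exception as e: print(k,e)
E
```

```text
free w9 (array([-121.05, -112.75]), array([0.07, 0.09]))
now (array([-122.59, -114.71]), array([0.06, 0.13])) 21.7833
now (array([-122.59, -114.73]), array([0.06, 0.14])) 21.8333
now (array([-122.59, -114.72]), array([0.06, 0.13])) 21.8833
-61.63281301510083
10 (array([-121.43, -113.21]), array([0.05, 0.09]))
11 (array([-121.57, -113.42]), array([0.06, 0.08]))
12 (array([-122.42, -114.56]), array([0.06, 0.1 ]))
13 (array([-124.66, -116.77]), array([0.07, 0.13]))
14 (array([-124.5 , -116.66]), array([0.05, 0.14]))
15 (array([-123.75, -115.9 ]), array([0.07, 0.13]))
16 (array([-122.52, -114.67]), array([0.05, 0.13]))
```

>>> servo_tool([
  [-0.005,0,0],
  [-0.015,0,0],
  [-0.025,0,0],
  [-0.04,0,0],
  [-0.055,0,0],
  [-0.07,0,0],
  [-0.085,0,0],
  [-0.095,0,0],
  [-0.1,0,0],
  [-0.1,0,0],
], twist=[0,0,0,0,0,0,0,0,0,0], grip=[0.5,0.5,0.5,0.5,0.5,0.5,0.5,0.5,0.5,0.5])

```text
time_s: 22.72
position: [0.6652, 0.109, 0.2969]
eef_rot: [2.108, 0.24, -2.1]
force: [0.1, 0.4, 0.1]
finger_gap: 0.0428
```

```bash
python3 - <<'E'
from e import *
for i in range(2):
    c=read_camera('wrist')
    if i==0: save(c,'wrist17.png')
    o=[]
    cx=None
    s=c['color'][:,:,0].astype(int)-c['color'][:,:,1]; vv,uu=np.nonzero((s[:250]>80)&(c['color'][:250,:,1]<70)); print(uu.min(),uu.max(),vv.min(),vv.max())
    u=int((uu.min()+uu.max())/2); col=c['color'][:,u-3:u+4].astype(float).mean(1)
    a,b=vv.min()-.5,vv.max()+.5
    print([round(float(((onz(c,[[u,v]],.139)[0][:2]-SO)@SYv)*1e3),2) for v in (edge(col),bot(col))])
    cr=[((onz(c,[[p,q]],.1626)[0][:2]-SO)@SYv).round(4) for p,q in ((300,200),)]
goal(0,0,.3)
c=read_camera('scene'); save(c,'scene17.png')
E
```

```text
285 309 117 125
[-122.51, -114.74]
285 309 116 125
[-122.55, -114.68]
t 22.8167 pos [0.6644 0.1087 0.2946] yang -77.13 tilt [ 3.0e-04  2.2e-03 -1.0e+00] slide [-0.0053 -0.0585  0.0614] twist -0.0007883445611146168 F [ 0.5   0.38 -0.66] gap 0.04247293633034026
tcp in stand -58.55 -61.31 294.62 F stand 0.26 -0.57 -0.66 M [ 0.07 -0.05  0.06]
```

View pics/wrist17.png

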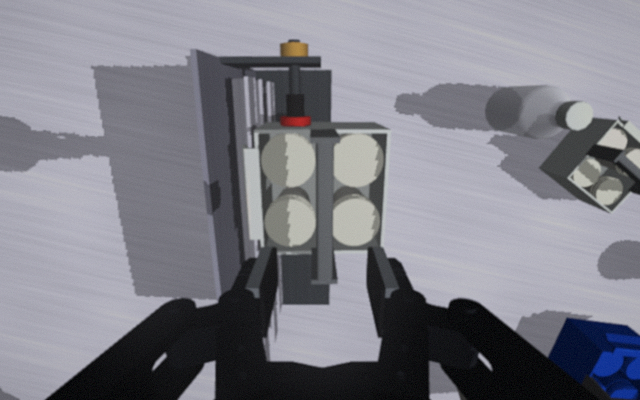

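View pics/scene17.png

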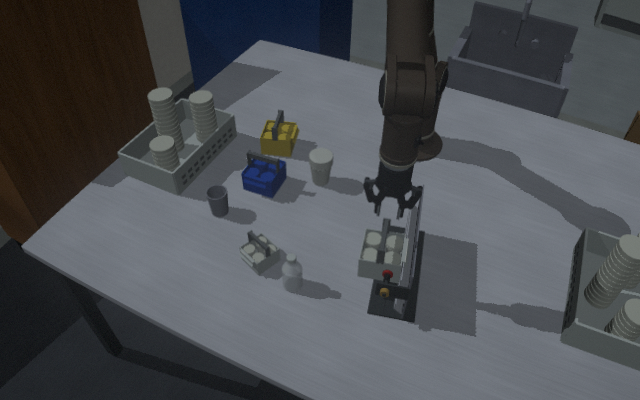

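```bash
python3 -c "
from h import *
print(close_job()); print(get_obs()['time_s'])"
```

```text
the job is handed in; nothing more can be done
None
the job is handed in; nothing more can be done
```

I hung the white caddy on the top louver, slid it along until it pressed the red stop, let go, and handed the job in at about 23 s of the 72 s allowed.

- **Hanging:** I lowered it until it seated on the louver with about 6 N on the wrist. The height fits the lip resting fully home, with the underside about 88 mm above the table.
- **Pressing the stop:** Sliding it along pushed the stop in by about 3.1 mm, estimated from the wrist camera, with at most about 5 N along the rail. I then eased back to about 2.2 mm, until the arm carried almost no load, and opened the fingers.
- **After release:** The spring pushed the caddy back about 1.1 mm, and the stop stays pressed in by about 1.0 mm, give or take 0.2 mm. That reading did not change over several pictures, nor after the arm backed off 100 mm.
- **Last pictures:** The caddy hangs upright and parallel to the stand, and the gripper is clear of everything. The soap, cup stack and tumbler look where they were, though I judged that by eye and did not measure it.

**Checks that disagreed:**
- **Louver position:** The first estimate from the top camera was about 1 mm off from the wrist camera. I corrected for this before lowering.
- **Free stop:** Its measured position varied by about 0.5 mm with viewing angle, so I used the nearest view as the reference. The 0.5 mm needed at the end leaves only about 0.5 mm of margin.

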